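# Set out the titration bench: each item on the pad with its outline

## Task

Make the lab bench ready for the next titration: stand the round amber bottle, the square white bottle, the oblong cell box and the steel weight each upright inside the outline of its own shape and size on the four white pads (large circle, square, oblong, small circle), the square bottle and the box turned to line up with their outlines. Set each one down rather than dropping it, never tip one over, and do not knock over the little beaker and the metal dish standing among them or push them out of their places.

Things in the scene. Friction and masses are not known exactly. Their poses are not given: they have to be found in the camera images.
- bottle: Round amber glass bottle with a paper label and a blue screw cap, standing upright. Body 60 mm diameter to 78 mm high, sloping shoulder to a 26 mm neck at 94 mm, cap 33 mm diameter from 98 to 124 mm. About 0.22 kg. Loose. Origin: centre of its underside; z up along its axis. Can be gripped by the cap.
- square_bottle: Square white plastic bottle with a blue screw cap, standing upright. Body 46 x 46 mm in plan and 66 mm high, shoulder to 78 mm, round cap 30 mm diameter from 78 to 102 mm. About 0.14 kg. Loose. Origin: centre of its underside; z up, x and y square to its sides. Can be gripped by the cap, which does not turn on the bottle.
- cell_box: Oblong grey plastic box for glass cells, shut, with a thin black seam and a small steel clasp: 66 mm long (its x) x 32 mm wide (its y) x 36 mm high. About 0.11 kg. Loose. Origin: centre of its underside; z up.
- weight: Steel calibration weight: upright cylinder 36 mm diameter and 38 mm high, with a waist and a 22 mm knob on top, 60 mm high in all. About 0.3 kg. Loose. Origin: centre of its underside; z up along its axis.
- pad_bottle: Fixed white square pad 92 x 92 mm, 6 mm thick, lying flat on the bench; on it a black outline, 3 mm wide, shaped as follows: large circle, 78 mm diameter. For the round amber bottle. Origin: centre of its underside (top face at z = 6 mm); z up, the circle is centred on the origin.
- pad_square: Fixed white square pad 92 x 92 mm, 6 mm thick, lying flat on the bench; on it a black outline, 3 mm wide, shaped as follows: square, 64 x 64 mm. For the square white bottle. Origin: centre of its underside (top face at z = 6 mm); z up, x and y along the sides of the square, centred on the origin.
- pad_box: Fixed white square pad 92 x 92 mm, 6 mm thick, lying flat on the bench; on it a black outline, 3 mm wide, shaped as follows: oblong, 84 mm (its x) x 50 mm (its y). For the oblong box. Origin: centre of its underside (top face at z = 6 mm); z up, centred on the origin.
- pad_weight: Fixed white square pad 92 x 92 mm, 6 mm thick, lying flat on the bench; on it a black outline, 3 mm wide, shaped as follows: small circle, 54 mm diameter. For the steel weight. Origin: centre of its underside (top face at z = 6 mm); z up, the circle is centred on the origin.
- beaker: Bystander, to be left alone: small clear glass beaker, 38 mm diameter, 48 mm high, standing loose among the things. Origin: centre of its underside; z up.
- dish: Bystander, to be left alone: small shallow aluminium weighing dish, 46 mm diameter, 16 mm high, lying loose among the things. Origin: centre of its underside; z up.
Mind the look-alikes: they are no part of the job. What is meant by the square_bottle is not purple or yellow, and is the smaller of those in its own colour.

How it is judged:
By the outcome, as a careful person would: the job done as asked, in the order asked, and still so for the second after the job is handed in, with the robot touching nothing.
It also fails if it takes over 109 s, if anything falls off the work surface, if the arm or the gripper's body presses on something with over 40 N, if the wrist force passes 120 N, or if a joint passes its speed limit or range.

## Robot

A 7-joint arm with a two-finger parallel gripper is mounted at the origin on the work surface. World frame = base frame: x ahead of the robot, y to its left, z up, the work surface at z = 0. Lengths are in m, angles in rad, forces in N, time in s.
With the tool pointing down it reaches from about 0.375 to 0.925 m from the base axis. Payload 3.1 kg.
Tool frame: the origin (TCP) lies midway between the tips of the shut fingers; the grasp point (between the pads) lies 19 mm behind it; z points along the fingers, y is the direction in which the jaws open and shut (so a half turn about z gives the same grasp; the last joint's range is limited). The gripper opens to 85 mm and grips with 20 to 120 N. Pads are 22 mm wide; open, the fingers measure 114 mm over their backs; the gripper's body (76 mm by 85 mm) begins 54 mm behind the grasp point. The pads swing forward as they close: fully open they stand 13 mm farther back than shut.
Start: joints at [1.06, 0.383, 0.044, 1.598, -0.018, 1.161, -0.05], TCP at [0.261, -0.595, 0.231] pointing down, gripper open.
Joint ranges: [-2.61, 2.61], [-0.41, 2.15], [-1.48, 1.57], [0, 2.5], [-1.57, 4.71], [0.05, 1.97], [-2.85, 2.85]. Speed limits (rad/s): [2.79, 2.79, 3.14, 3.14, 3.14, 3.14, 3.14].

## Interface

Orientations are given as a 3x3 rotation matrix whose columns are the frame's x, y, z axes.
In Python, from cell import * gives the robot as it stands. The module is installed in compiled form; this text tells all that it offers.
- The arm moves only by the shell command python3 -m pendant 'ROWS' [OPENING] [FORCE]. ROWS is JSON, a list of rows, each a list of 2 entries, a list of its own where there are three numbers: the shift along the world's x, y, z in cm, then the turn, a rotation vector about the world's x, y, z in rad. In form: [[[tx, ty, tz], [ax, ay, az]], ...]. A call has 1 to 5 rows; each row shifts and turns the pose as measured when the row begins; what a row does not reach is not made up. A row lasts 1/10 s, in which the tool goes at most 50 mm and 8.59 degrees, less where a joint would pass 70% of its speed; a pose out of reach is approached as far as the arm can. A call is refused whole if a number of a shift passes 5 or a number of a turn 0.15, either way. A call with a gripper value outside its range is refused whole. OPENING is the opening, from -1 (shut) to 1 (fully open), set as the call begins (- or left out, the last holds). The fingers move at their own pace and stop on an object; FORCE is the grip in N (left out, the last holds). Time passes only in rows, so rows that do not move let the fingers close. It gives the time, the measured TCP pose, the force and the opening at its end, in the units of the state.
- state(): the state, without advancing time (a new reading comes with each control period).
- snapshot(name): name is "side" or "top" or "wrist"; returns a dict with "img" (420x560x3 uint8, red, green, blue), "camera_matrix" (3x3 intrinsics, pixels), "dist_coeffs" ([k1, k2, p1, p2, k3] as OpenCV has them; the pictures are not rectified), "world_from_camera" (4x4, takes a point from camera to world coordinates); the wrist camera has in their place "tool_from_camera" (4x4, takes a point from camera to tool coordinates, whose origin is the TCP and whose axes are the flange's). Camera axes: x right, y down, z forward; pixel columns grow to the right and rows downward; lengths in m; the calibration is good to about 2 mm. A picture is of the moment at which its call begins: read the wrist's pose just before it. There is no depth.
- sign_off(): hands the job in, once; it reports no verdict.
The state is a dict: "time_s": time; "joint_positions": joint angles; "joint_velocities": joint speeds; "joint_torque": joint torques, N m; "tcp_pos": TCP position; "tool_rot": TCP orientation; "contact_force": force on the tool from outside, world axes, zero at the start; "ft_torque": the same for the moment, N m; "opening": opening from 0.0 (shut) to 1.0 (fully open).
Only numpy, scipy, OpenCV 4.12 (cv2) and the standard library are available. Lean on these libraries where they do the work, as an engineer would, in place of code of your own. Each camera call takes 0.05 s, during which the arm holds its last target. There are 200 camera calls.

## Working session

There is one attempt and no reset: what is moved stays moved. The work goes in short steps, Python scripts to look and compute and a shell command to move; the robot and the scene stay as the last step left them, time stands still between calls to the robot, and variables do not carry over. Pictures are saved under pics/ and viewed, about 12 in all and at most 16, crops included, and the job is handed in when it is done.

```bash
mkdir -p pics; python3 - <<'E'
from cell import *
import cv2,numpy as np
s=state();print(s['time_s'],s['tcp_pos'],np.round(s['tool_rot'],3),s['opening'])
for n in("top","side","wrist"):
    d=snapshot(n);cv2.imwrite(f"pics/{n}0.png",d['img'][:,:,::-1])
    print(n,[np.round(v,4).tolist() for k,v in d.items() if k!='img'])
E
```

```text
0.0 [ 0.26040602 -0.594524    0.22987274] [[ 0.916  0.401 -0.001]
 [ 0.401 -0.916  0.002]
 [-0.    -0.003 -1.   ]] 0.9973969492958537
top [[[502.8349, 0.0, 270.3481], [0.0, 502.8349, 204.8264], [0.0, 0.0, 1.0]], [-0.1113, 0.0, 0.0, 0.0, 0.0], [[-0.0102, -0.9938, 0.1111, 0.2598], [-0.9999, 0.0096, -0.006, 0.0357], [0.0049, -0.1112, -0.9938, 1.2369], [0.0, 0.0, 0.0, 1.0]]]
side [[[385.0868, 0.0, 287.1815], [0.0, 385.0868, 213.222], [0.0, 0.0, 1.0]], [-0.0554, 0.0, 0.0, 0.0, 0.0], [[0.9988, -0.0368, 0.0316, 0.3827], [-0.0485, -0.7492, 0.6605, -0.5039], [-0.0007, -0.6613, -0.7501, 0.6669], [0.0, 0.0, 0.0, 1.0]]]
wrist [[[316.5813, 0.0, 279.578], [0.0, 316.5813, 210.4955], [0.0, 0.0, 1.0]], [0.0218, 0.0, 0.0, 0.0, 0.0], [[-0.0002, -0.9623, -0.272, 0.0692], [1.0, -0.0003, 0.0004, 0.0006], [-0.0005, -0.272, 0.9623, -0.1423], [0.0, 0.0, 0.0, 1.0]]]
```

View pics/top0.png

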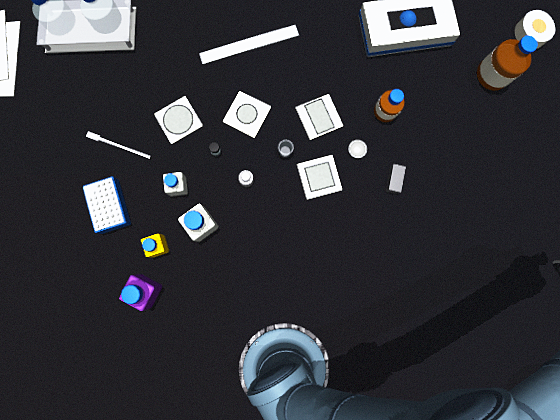

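View pics/side0.png

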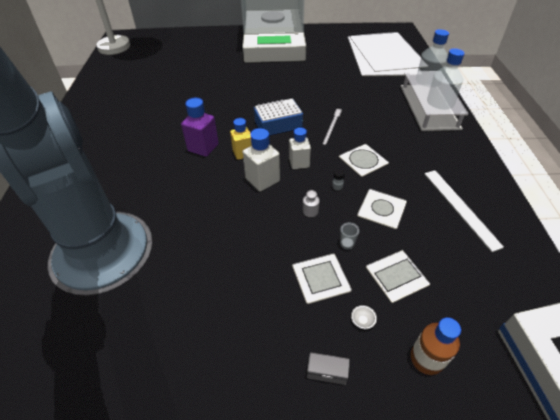

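```bash
cat > h.py <<'E'
from cell import *
import cv2,numpy as np
def shot(n):
    s=state();d=snapshot(n)
    if n=="wrist":
        T=np.eye(4);T[:3,:3]=s['tool_rot'];T[:3,3]=s['tcp_pos'];d['W']=T@d['tool_from_camera']
    else:d['W']=np.array(d['world_from_camera'])
    return d
def toz(d,px,z):
    p=cv2.undistortPoints(np.array(px,float).reshape(-1,1,2),np.array(d['camera_matrix']),np.array(d['dist_coeffs'])).reshape(-1,2)
    r=np.c_[p,np.ones(len(p))]@d['W'][:3,:3].T;c=d['W'][:3,3]
    return (c+r*((z-c[2])/r[:,2])[:,None])[:,:2]
def mask(d,lo,hi):return cv2.inRange(cv2.cvtColor(d['img'],cv2.COLOR_RGB2HSV),np.array(lo),np.array(hi))
def blobs(d,m,z,amin=20,amax=1e9):
    "contours -> (centre px, px area, world minAreaRect: centre mm, size mm, angle of its long side deg)"
    out=[]
    for c in cv2.findContours(m,cv2.RETR_EXTERNAL,cv2.CHAIN_APPROX_NONE)[0]:
        a=cv2.contourArea(c)
        if amin<a<amax:
            w=(toz(d,c.reshape(-1,2),z)*1000).astype(np.float32)
            b=cv2.boxPoints(cv2.minAreaRect(w));e=[b[1]-b[0],b[2]-b[1]];e.sort(key=np.linalg.norm)
            out.append((c.reshape(-1,2).mean(0).round(1).tolist(),a,b.mean(0).round(1).tolist(),[round(float(np.linalg.norm(x)),1) for x in e[::-1]],round(float(np.degrees(np.arctan2(e[1][1],e[1][0]))%180),1)))
    return out
BLUE=((95,120,90),(125,255,255))
WHITE=((0,0,130),(179,60,255))
E
python3 - <<'E'
from h import *
for n in("top","side"):
    d=shot(n);print(n)
    for nm,col,z in(("blue.124",BLUE,.124),("blue.102",BLUE,.102),("white.006",WHITE,.006),("gray.036",((0,0,90),(179,60,255)),.036)):
        print(nm);[print(b) for b in blobs(d,mask(d,*col),z,25,5000)]
d=shot("top");cv2.imwrite("pics/crop.png",cv2.resize(d['img'][80:220,140:420,::-1],None,fx=2.85,fy=2.85,interpolation=cv2.INTER_CUBIC))
E
```

```text
top
blue.124
([130.4, 293.9], 267.5, [189.1999969482422, 341.0], [40.4, 39.6], 90.4)
([148.4, 244.4], 113.0, [298.70001220703125, 300.3999938964844], [27.7, 27.3], 153.7)
([192.8, 219.6], 245.0, [352.0, 202.5], [40.3, 38.0], 0.2)
([109.8, 202.4], 80.5, [390.20001220703125, 404.29998779296875], [113.1, 75.6], 17.1)
([170.2, 179.6], 112.5, [442.79998779296875, 253.10000610351562], [28.0, 27.5], 56.9)
([395.3, 97.1], 142.0, [633.7999877929688, -264.3999938964844], [37.0, 32.8], 177.0)
([527.3, 45.0], 211.5, [769.9000244140625, -599.2000122070312], [47.7, 41.2], 132.8)
([407.7, 17.7], 190.5, [831.5999755859375, -304.1000061035156], [39.2, 39.0], 91.0)
blue.102
([130.4, 293.9], 267.5, [187.8000030517578, 347.0], [41.2, 40.4], 90.4)
([148.4, 244.4], 113.0, [299.3999938964844, 305.6000061035156], [28.2, 27.8], 153.7)
([192.8, 219.6], 245.0, [353.79998779296875, 205.8000030517578], [41.1, 38.8], 0.2)
([109.8, 202.4], 80.5, [392.70001220703125, 411.6000061035156], [115.3, 77.1], 17.1)
([170.2, 179.6], 112.5, [446.5, 257.3999938964844], [28.6, 28.1], 56.9)
([395.3, 97.1], 142.0, [641.200012207
[... 7288 characters left out ...]
00015258789], [59.5, 37.6], 101.6)
([382.1, 208.4], 1219.5, [620.5, 57.900001525878906], [94.4, 91.2], 62.0)
([463.8, 210.5], 1192.0, [798.9000244140625, 51.79999923706055], [252.5, 35.2], 107.3)
([261.3, 164.6], 1183.0, [357.8999938964844, 211.10000610351562], [167.5, 90.3], 96.2)
([363.5, 159.4], 864.0, [608.2000122070312, 223.1999969482422], [94.2, 93.8], 120.4)
([299.5, 152.0], 481.0, [453.79998779296875, 257.8999938964844], [120.1, 53.4], 91.5)
([331.4, 126.0], 131.0, [544.9000244140625, 367.0], [171.6, 17.5], 67.4)
([277.8, 108.9], 637.5, [401.79998779296875, 456.20001220703125], [120.1, 85.3], 17.3)
([52.4, 112.7], 703.5, [-268.29998779296875, 495.1000061035156], [327.9, 50.3], 122.6)
```

View pics/crop.png

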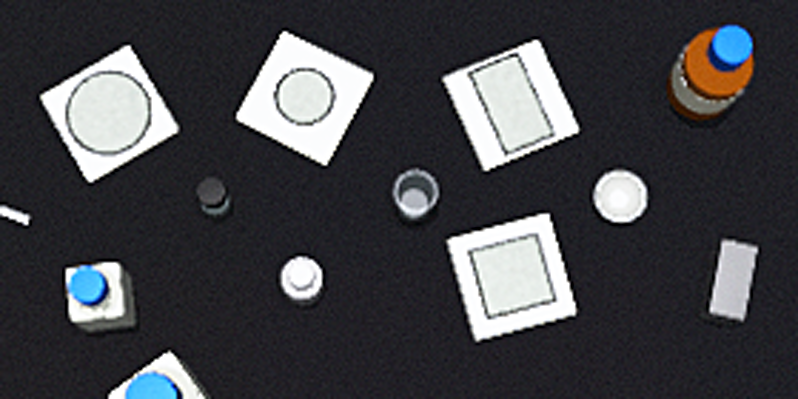

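The top view shows the four pads at (179,119), (247,114), (319,116) and (319,177). The bottle is at (390,105), the small white square bottle at (174,182), the box at (397,179) and the weight at (246,178). I'll move above the bottle first.

```bash
python3 -m pendant '[[[3.4,3,0],[0,0,0]],[[3.4,3,0],[0,0,0]],[[3.4,3,0],[0,0,0]],[[3.4,3,0],[0,0,0]],[[3.4,3,0],[0,0,0]]]' 1 40; python3 -m pendant '[[[3.4,3,0],[0,0,0]],[[3.4,3,0],[0,0,0]],[[3.4,3,0],[0,0,0]],[[3.4,3,0],[0,0,0]],[[0,0,0],[0,0,0]]]'
python3 - <<'E'
from h import *
d=shot("wrist");cv2.imwrite("pics/w1.png",d['img'][:,:,::-1])
print(state()['tcp_pos'],np.round(state()['tool_rot'],3))
[print(b) for b in blobs(d,mask(d,*BLUE),.124,100)]
E
```

```text
time_s: 0.8
tcp_pos: [0.4227, -0.449, 0.2307]
tool_rot: [[0.925, 0.379, -0.006], [0.379, -0.925, -0.005], [-0.008, 0.002, -1.0]]
contact_force: [0.2, -0.9, 0.7]
opening: 1.003
time_s: 1.3
tcp_pos: [0.5702, -0.3137, 0.2313]
tool_rot: [[0.92, 0.391, -0.001], [0.391, -0.92, -0.001], [-0.001, 0.0, -1.0]]
contact_force: [0.2, 0.9, -0.2]
opening: 1.0
[ 0.56742651 -0.3175209   0.2311704 ] [[ 0.922  0.388 -0.003]
 [ 0.388 -0.922 -0.003]
 [-0.004  0.002 -1.   ]]
([257.8, 104.4], 1419.5, [638.2999877929688, -268.0], [31.4, 30.3], 113.1)
```

```bash
python3 -m pendant '[[[3.5,2.5,-1],[0,0,0]],[[3.3,2.5,-1],[0,0,0]],[[0,0,0],[0,0,0]]]'
python3 - <<'E'
from h import *
for i in range(3):
    d=shot("wrist");print(state()['tcp_pos'])
    [print(b) for b in blobs(d,mask(d,*BLUE),.124,100)]
E
```

```text
time_s: 1.65
tcp_pos: [0.6329, -0.2728, 0.2111]
tool_rot: [[0.925, 0.38, -0.005], [0.38, -0.925, -0.008], [-0.008, 0.005, -1.0]]
contact_force: [0.1, 1.2, -1.0]
opening: 0.999
[ 0.63080763 -0.27625983  0.21171056]
([274.1, 202.2], 1408.0, [640.7000122070312, -266.70001220703125], [34.8, 30.8], 22.2)
[ 0.62933988 -0.27906803  0.21226409]
([271.2, 198.3], 1417.5, [639.7999877929688, -267.29998779296875], [32.8, 32.5], 61.9)
[ 0.62856233 -0.28080472  0.21275779]
([268.0, 194.2], 1429.5, [640.0, -266.70001220703125], [33.6, 31.7], 52.0)
```

```bash
python3 -m pendant '[[[0.5,0.7,0],[0,0,0]]]'
python3 - <<'E'
from h import *
for i in range(6):
    d=snapshot("wrist");s=state();print(s['time_s'],s['tcp_pos'].round(4) if hasattr(s['tcp_pos'],'round') else s['tcp_pos'],np.abs(s['joint_velocities']).max())
E
```

```text
time_s: 1.9
tcp_pos: [0.6312, -0.2785, 0.2132]
tool_rot: [[0.931, 0.366, -0.009], [0.365, -0.931, -0.017], [-0.014, 0.013, -1.0]]
contact_force: [0.9, -0.2, -0.0]
opening: 1.0
1.95 [ 0.6328 -0.2755  0.2132] 0.03300231092369773
2.0 [ 0.6331 -0.2746  0.2132] 0.010667216668204894
2.05 [ 0.6332 -0.2746  0.2132] 0.00454420181826364
2.1 [ 0.6331 -0.2745  0.2132] 0.002061278590993706
2.15 [ 0.6332 -0.2745  0.2132] 0.003277592274934543
2.2 [ 0.6332 -0.2745  0.2131] 0.0022144255413837966
```

```bash
cat >> h.py <<'E'
from scipy.spatial.transform import Rotation as R
def go(x,y,z,yaw=None):
    "total shift cm and turn rotvec from the present pose to TCP x,y,z (m), tool pointing down, tool-x yaw deg"
    s=state();M=np.array(s['tool_rot']);p=np.array(s['tcp_pos'])
    y0=np.degrees(np.arctan2(M[1,0],M[0,0]));yaw=y0 if yaw is None else yaw
    c,n=np.cos(np.radians(yaw)),np.sin(np.radians(yaw));G=np.array([[c,n,0],[n,-c,0],[0,0,-1.]])
    print("t",round(s['time_s'],2),"tcp",p.round(4),"yaw",y0.round(2),"open",round(s['opening'],3),"F",np.round(s['contact_force'],1))
    print("  shift cm",((np.array([x,y,z])-p)*100).round(2),"turn",R.from_matrix(G@M.T).as_rotvec().round(3))
E
python3 - <<'E'
from h import *
for n in("wrist","top"):
    d=shot(n);[print(n,b) for b in blobs(d,mask(d,*BLUE),.124,60,3000) if abs(b[2][0]-635)<30]
c=d=shot("wrist");go(.638,-.267,.12,23)
E
```

```text
wrist ([271.3, 199.8], 1401.5, [640.5999755859375, -267.0], [33.2, 32.5], 156.7)
top ([396.0, 96.8], 130.0, [632.0, -264.5], [37.7, 29.9], 104.5)
t 2.35 tcp [ 0.6334 -0.2741  0.2129] yaw 21.78 open 1.002 F [-0.7  0.2  0.7]
  shift cm [ 0.46  0.71 -9.29] turn [ 0.014 -0.007  0.021]
```

```bash
python3 -m pendant '[[[0.5,0.7,0],[0.014,-0.007,0.02]],[[0,0,-4],[0,0,0]],[[0,0,-3],[0,0,0]],[[0,0,-2.5],[0,0,0]]]'; python3 - <<'E'
from h import *
snapshot("wrist");snapshot("wrist");d=shot("wrist")
[print(b) for b in blobs(d,mask(d,*BLUE),.124,60,9000)]
go(.638,-.2675,.095,23)
E
```

```text
time_s: 2.75
tcp_pos: [0.6449, -0.2673, 0.1233]
tool_rot: [[0.919, 0.393, 0.017], [0.393, -0.92, -0.003], [0.015, 0.009, -1.0]]
contact_force: [0.2, -0.1, -0.8]
opening: 0.998
([279.1, 266.0], 3294.0, [639.7999877929688, -266.79998779296875], [32.1, 32.0], 69.6)
t 2.9 tcp [ 0.6422 -0.2668  0.1212] yaw 23.11 open 1.002 F [-0.1 -0.2 -0.3]
  shift cm [-0.42 -0.07 -2.62] turn [ 0.001  0.01  -0.002]
```

```bash
python3 -m pendant '[[[-0.35,0,-1.3],[0,0.01,0]],[[0,0,-1.3],[0,0,0]]]'; python3 -m pendant '[[[0,0,0],[0,0,0]],[[0,0,0],[0,0,0]],[[0,0,0],[0,0,0]],[[0,0,0],[0,0,0]],[[0,0,0],[0,0,0]]]' -1 40;python3 - <<'E'
from h import *
go(.638,-.2675,.20,23)
d=shot("wrist");cv2.imwrite("pics/w2.png",d['img'][:,:,::-1])
E
```

```text
time_s: 3.1
tcp_pos: [0.6427, -0.2679, 0.0996]
tool_rot: [[0.92, 0.393, 0.009], [0.393, -0.92, -0.004], [0.007, 0.007, -1.0]]
contact_force: [-0.6, 0.2, -0.4]
opening: 1.0
time_s: 3.6
tcp_pos: [0.6431, -0.2677, 0.1001]
tool_rot: [[0.919, 0.393, 0.01], [0.393, -0.92, -0.003], [0.008, 0.007, -1.0]]
contact_force: [0.4, -0.3, -3.6]
opening: 0.371
t 3.6 tcp [ 0.6431 -0.2677  0.1001] yaw 23.15 open 0.371 F [ 0.4 -0.3 -3.6]
  shift cm [-0.51  0.02  9.99] turn [ 0.003  0.01  -0.003]
```

View pics/w2.png

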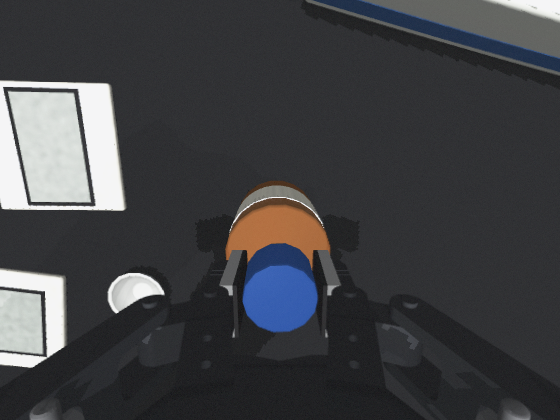

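Cap is at (280,290), between both fingers: a good grip. Lifting and carrying it to the large-circle pad.

```bash
python3 -m pendant '[[[0,0,0.5],[0,0,0]],[[0,0,2],[0,0,0]],[[0,0,3],[0,0,0]],[[0,0,3],[0,0,0]]]' -1 60; python3 - <<'E'
from h import *
snapshot("wrist");snapshot("wrist");d=shot("wrist");s=state()
print(s['tcp_pos'],blobs(d,mask(d,*BLUE),s['tcp_pos'][2]+.024,300,9000)); go(.618,.259,.18,23)
E
python3 -m pendant '[[[-0.2,3,0],[0,0,0]],[[-0.2,4.5,0],[0,0,0]],[[-0.2,4.5,0],[0,0,0]],[[-0.2,4.5,0],[0,0,0]],[[-0.2,4.5,0],[0,0,0]]]';python3 -m pendant '[[[-0.2,4.5,0],[0,0,0]],[[-0.2,4.5,0],[0,0,0]],[[-0.2,4.5,0],[0,0,0]],[[-0.2,4.5,0],[0,0,0]],[[-0.2,3,0],[0,0,0]]]'
python3 - <<'E'
from h import *
snapshot("wrist");snapshot("wrist");d=shot("wrist");s=state()
cv2.imwrite("pics/w3.png",d['img'][:,:,::-1])
print(s['tcp_pos'],blobs(d,mask(d,*BLUE),s['tcp_pos'][2]+.024,300,9000)); go(.618,.259,.18,23)
E
```

```text
time_s: 4.05
tcp_pos: [0.6357, -0.2655, 0.1783]
tool_rot: [[0.919, 0.393, -0.008], [0.393, -0.919, 0.003], [-0.007, -0.006, -1.0]]
contact_force: [0.1, -0.2, -3.2]
opening: 0.367
[ 0.63885438 -0.26649222  0.18131964] [([279.4, 297.1], 3936.5, [636.4000244140625, -269.29998779296875], [32.3, 31.5], 23.0)]
t 4.2 tcp [ 0.6389 -0.2665  0.1813] yaw 23.15 open 0.37 F [-0.3  0.4 -3.4]
  shift cm [-2.09 52.55 -0.13] turn [ 0.     0.    -0.003]
time_s: 4.7
tcp_pos: [0.6189, -0.0662, 0.1696]
tool_rot: [[0.928, 0.372, -0.015], [0.372, -0.928, -0.008], [-0.017, 0.002, -1.0]]
contact_force: [1.0, 0.6, -2.7]
opening: 0.369
time_s: 5.2
tcp_pos: [0.5983, 0.1541, 0.1567]
tool_rot: [[0.926, 0.375, -0.034], [0.375, -0.927, -0.008], [-0.034, -0.005, -0.999]]
contact_force: [0.3, 0.5, -1.9]
opening: 0.364
[0.5979354  0.15415506 0.15655289] [([83.4, 328.7], 397.0, [547.9000244140625, 231.3000030517578], [26.3, 5.3], 148.8), ([279.5, 297.1], 3924.5, [595.4000244140625, 157.39999389648438], [32.8, 30.8], 24.4)]
t 5.35 tcp [0.5979 0.1542 0.1566] yaw 22.26 open 0.365 F [ 0.7 -0.2 -2.3]
  shift cm [ 2.01 10.48  2.34] turn [ 0.009 -0.035  0.013]
```

```bash
python3 -m pendant '[[[0.7,3.5,1],[0.004,-0.018,0.006]],[[0.8,3.7,1],[0.004,-0.018,0.006]],[[0.7,3.4,0.5],[0,0,0]]]';python3 - <<'E'
from h import *
snapshot("wrist");snapshot("wrist");snapshot("wrist");d=shot("wrist")
go(.620,.260,.106,23)
w=[b for b in blobs(d,mask(d,*WHITE),.006,300)]
print(w);cv2.imwrite("pics/w3.png",d['img'][:,:,::-1])
E
```

```text
time_s: 5.65
tcp_pos: [0.6193, 0.2446, 0.1738]
tool_rot: [[0.928, 0.373, -0.008], [0.373, -0.928, -0.017], [-0.014, 0.013, -1.0]]
contact_force: [1.9, -1.0, -3.1]
opening: 0.359
t 5.85 tcp [0.6183 0.2466 0.1733] yaw 22.17 open 0.367 F [ 1.1 -0.6 -2.7]
  shift cm [ 0.17  1.34 -6.73] turn [ 0.016 -0.009  0.014]
[([22.3, 330.4], 4488.5, [353.20001220703125, 443.20001220703125], [141.3, 63.4], 9.3), ([555.0, 307.1], 401.0, [611.2999877929688, -81.0999984741211], [72.5, 15.1], 35.7), ([541.2, 305.2], 1524.5, [615.4000244140625, -73.5], [91.5, 44.0], 22.8), ([428.9, 233.6], 7202.5, [632.2999877929688, 86.19999694824219], [92.5, 91.6], 61.8), ([270.0, 176.4], 6114.0, [621.2000122070312, 259.79998779296875], [92.0, 89.1], 120.3), ([95.7, 180.9], 1417.0, [557.0999755859375, 410.29998779296875], [175.4, 13.9], 68.7), ([478.6, 48.7], 6240.5, [803.2000122070312, 132.5], [149.5, 30.7], 107.2)]
```

View pics/w3.png

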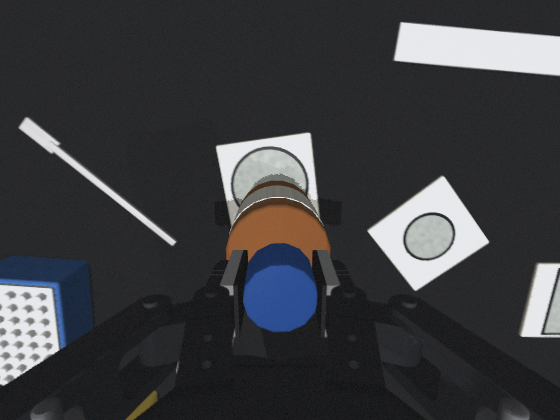

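```bash
python3 -m pendant '[[[0.2,1.3,0],[0.016,-0.009,0.014]],[[0,0,-2],[0,0,0]],[[0,0,-2],[0,0,0]],[[0,0,-1],[0,0,0]]]';python3 - <<'E'
from h import *
snapshot("wrist");snapshot("wrist");snapshot("wrist")
go(.6205,.260,.106,23)
E
```

```text
time_s: 6.25
tcp_pos: [0.6234, 0.2513, 0.1206]
tool_rot: [[0.924, 0.381, 0.003], [0.381, -0.924, -0.003], [0.001, 0.003, -1.0]]
contact_force: [-0.5, -0.9, -2.4]
opening: 0.365
t 6.4 tcp [0.6237 0.2515 0.1216] yaw 22.42 open 0.369 F [ 0.5  0.4 -3. ]
  shift cm [-0.32  0.85 -1.56] turn [0.003 0.003 0.01 ]
```

```bash
python3 -m pendant '[[[-0.3,0.9,-0.4],[0.003,0.003,0.01]],[[0,0,-0.6],[0,0,0]]]';python3 - <<'E'
from h import *
snapshot("wrist");snapshot("wrist");snapshot("wrist")
go(.6205,.260,.106,23)
E
```

```text
time_s: 6.6
tcp_pos: [0.6227, 0.262, 0.1142]
tool_rot: [[0.921, 0.39, 0.005], [0.39, -0.921, 0.004], [0.006, -0.001, -1.0]]
contact_force: [-0.1, 1.4, -1.9]
opening: 0.367
t 6.75 tcp [0.6229 0.2591 0.1132] yaw 22.87 open 0.363 F [ 1.  -0.3 -3. ]
  shift cm [-0.24  0.09 -0.72] turn [-0.     0.003  0.002]
```

```bash
python3 -m pendant '[[[-0.3,0.1,-0.3],[0,0.003,0]],[[-0.05,0,-0.25],[0,0,0]]]';python3 - <<'E'
from h import *
snapshot("wrist");snapshot("wrist")
go(.6205,.260,.106,23)
E
python3 -m pendant '[[[0,0,-0.15],[0,0,0]],[[0,0,-0.15],[0,0,0]]]';python3 - <<'E'
from h import *
snapshot("wrist");snapshot("wrist")
go(.6205,.260,.106,23)
E
```

```text
time_s: 6.95
tcp_pos: [0.6201, 0.2603, 0.1085]
tool_rot: [[0.922, 0.388, 0.002], [0.388, -0.922, 0.001], [0.002, 0.0, -1.0]]
contact_force: [0.2, 0.3, -2.2]
opening: 0.363
t 7.05 tcp [0.6202 0.2598 0.1082] yaw 22.83 open 0.361 F [-0.7 -1.2 -2.6]
  shift cm [ 0.03  0.02 -0.22] turn [-0.     0.002  0.003]
time_s: 7.25
tcp_pos: [0.6208, 0.2601, 0.1062]
tool_rot: [[0.922, 0.388, 0.004], [0.388, -0.922, 0.001], [0.004, 0.001, -1.0]]
contact_force: [-0.9, -0.1, 3.5]
opening: 0.366
t 7.35 tcp [0.6208 0.2601 0.1062] yaw 22.83 open 0.37 F [-0.7  0.2  0.2]
  shift cm [-0.03 -0.01 -0.02] turn [-0.     0.003  0.003]
```

Contact felt on the pad; releasing.

```bash
python3 -m pendant '[[[0,0,0],[0,0,0]],[[0,0,0],[0,0,0]],[[0,0,0],[0,0,0]],[[0,0,0],[0,0,0]]]' 1; python3 -m pendant '[[[0,0,1.5],[0,0,0]],[[0,0,3],[0,0,0]],[[0,0,4],[0,0,0]],[[0,0,4],[0,0,0]]]';python3 - <<'E'
from h import *
snapshot("wrist");snapshot("wrist")
d=shot("wrist");print([b for b in blobs(d,mask(d,*BLUE),.130,300,9000)],blobs(d,mask(d,*WHITE),.006,4000,9000))
cv2.imwrite("pics/w4.png",d['img'][:,:,::-1])
go(.45,.256,.22,23)
E
```

```text
time_s: 7.75
tcp_pos: [0.6227, 0.2609, 0.1081]
tool_rot: [[0.922, 0.388, 0.008], [0.388, -0.922, 0.003], [0.008, 0.001, -1.0]]
contact_force: [-0.7, 0.4, -0.2]
opening: 0.994
time_s: 8.15
tcp_pos: [0.6173, 0.258, 0.231]
tool_rot: [[0.922, 0.388, -0.007], [0.388, -0.922, -0.004], [-0.007, 0.001, -1.0]]
contact_force: [0.5, -0.3, 0.1]
opening: 0.996
[([217.0, 343.5], 596.5, [480.5, 263.8999938964844], [39.0, 25.2], 20.6), ([83.0, 270.1], 388.5, [507.79998779296875, 395.20001220703125], [73.1, 37.9], 70.8), ([275.7, 214.9], 1058.5, [616.7000122070312, 260.8999938964844], [31.5, 31.0], 112.8)] [([411.4, 226.6], 5007.0, [632.2000122070312, 86.9000015258789], [92.1, 91.4], 61.9), ([471.2, 78.2], 5264.5, [810.4000244140625, 109.5999984741211], [199.0, 30.8], 107.2)]
t 8.3 tcp [0.6206 0.2598 0.2355] yaw 22.83 open 1.004 F [-0.8 -0.7 -0.1]
  shift cm [-17.06  -0.38  -1.55] turn [-0.001  0.004  0.003]
```

View pics/w4.png

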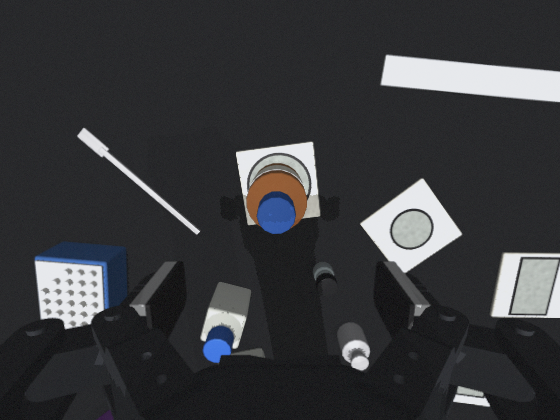

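The bottle stands inside the large circle with its cap at (276,215). Now the square bottle.

```bash
python3 -m pendant '[[[-4.2,-0.1,0],[0,0,0]],[[-4.2,-0.1,0],[0,0,0]],[[-4.2,-0.1,0],[0,0,0]],[[-3.5,-0.1,0],[0,0,0]]]';python3 - <<'E'
from h import *
for i in range(3):snapshot("wrist")
d=shot("wrist");print([b for b in blobs(d,mask(d,*BLUE),.102,300,9000)],blobs(d,mask(d,(0,0,110),(179,50,255)),.066,300,9000))
cv2.imwrite("pics/w5.png",d['img'][:,:,::-1])
go(.446,.257,.20,23)
E
```

```text
time_s: 8.7
tcp_pos: [0.4588, 0.2526, 0.2331]
tool_rot: [[0.925, 0.381, 0.003], [0.381, -0.925, 0.0], [0.003, 0.001, -1.0]]
contact_force: [-0.2, 0.8, -0.1]
opening: 0.999
[([92.5, 407.1], 491.0, [171.6999969482422, 347.29998779296875], [48.2, 26.2], 165.3), ([288.7, 342.1], 1347.0, [329.0, 188.3000030517578], [47.6, 42.0], 125.8), ([268.6, 204.3], 787.5, [450.8999938964844, 259.79998779296875], [30.2, 29.1], 66.8), ([118.8, 153.1], 641.5, [421.6000061035156, 404.5], [100.0, 66.3], 17.3), ([356.1, 9.0], 880.0, [617.5999755859375, 255.0], [35.9, 16.5], 112.3)] [([287.0, 304.9], 1957.0, [341.1000061035156, 193.5], [68.9, 67.9], 35.4), ([527.1, 277.2], 3754.0, [478.3999938964844, -31.899999618530273], [77.7, 77.7], 104.4), ([416.4, 238.6], 778.5, [469.20001220703125, 102.19999694824219], [35.3, 33.1], 112.6), ([533.0, 215.9], 882.0, [534.5999755859375, 6.699999809265137], [34.7, 33.7], 112.4), ([270.7, 195.7], 958.5, [451.3999938964844, 259.0], [45.4, 44.6], 6.5), ([96.2, 172.4], 7813.5, [406.3999938964844, 423.20001220703125], [107.5, 70.4], 17.2), ([481.9, 91.3], 7687.5, [614.5, 117.80000305175781], [77.7, 77.3], 151.8), ([321.4, 54.1], 2288.0, [602.4000244140625, 262.1000061035156], [77.0, 73.5], 120.3), ([182.1, 47.9], 988.5, [545.9000244140625, 378.1000061035156], [122.4, 8.7], 70.2)]
t 8.9 tcp [0.4607 0.2527 0.2336] yaw 22.44 open 0.997 F [ 0.6 -0.4  1.6]
  shift cm [-1.47  0.43 -3.36] turn [-0.     0.005  0.01 ]
```

View pics/w5.png

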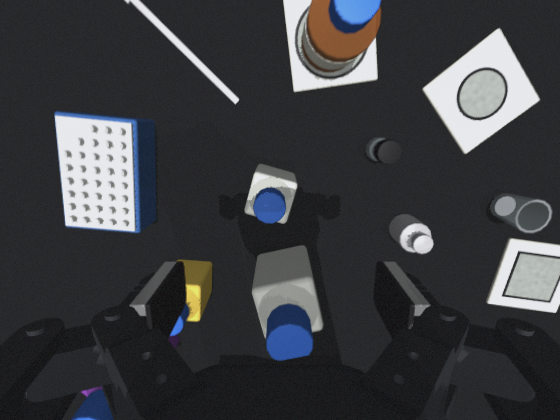

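```bash
python3 -m pendant '[[[-1.2,0.6,-1],[0,0.005,0.01]],[[-0.1,0,-4],[0,0,0]],[[-0.1,0,-3.5],[0,0,0]],[[-0.1,0,-2],[0,0,0]]]';python3 - <<'E'
from h import *
for i in range(3):snapshot("wrist")
d=shot("wrist");print([b for b in blobs(d,mask(d,*BLUE),.102,300,9000)],blobs(d,mask(d,(0,0,110),(179,50,255)),.066,300,9000))
go(.449,.259,.076,23)
E
```

```text
time_s: 9.3
tcp_pos: [0.4517, 0.2621, 0.1292]
tool_rot: [[0.922, 0.387, 0.011], [0.387, -0.922, 0.008], [0.013, -0.004, -1.0]]
contact_force: [0.4, -0.5, 0.8]
opening: 0.999
[([281.9, 248.9], 1755.5, [450.3999938964844, 258.79998779296875], [28.5, 28.4], 22.8), ([72.7, 168.1], 1372.0, [430.6000061035156, 387.1000061035156], [91.3, 43.6], 17.5)] [([312.4, 354.2], 389.5, [367.1000061035156, 200.39999389648438], [57.6, 15.9], 108.2), ([487.5, 284.5], 1432.0, [467.29998779296875, 107.69999694824219], [41.8, 30.9], 57.1), ([280.6, 221.2], 1953.5, [451.20001220703125, 259.3999938964844], [44.8, 44.5], 6.8), ([555.5, 85.7], 330.5, [597.2000122070312, 143.3000030517578], [27.1, 5.7], 36.2), ([538.9, 92.8], 4287.0, [583.0999755859375, 151.5], [80.8, 35.6], 36.5), ([365.7, 37.4], 3979.5, [582.7999877929688, 258.70001220703125], [71.1, 41.3], 120.3), ([188.1, 44.2], 1108.0, [534.7000122070312, 353.3999938964844], [72.1, 5.2], 68.6)]
t 9.5 tcp [0.4528 0.2625 0.1318] yaw 22.79 open 0.999 F [-0.5  0.5  0.4]
  shift cm [-0.38 -0.35 -5.58] turn [-0.009  0.013  0.004]
```

```bash
python3 -m pendant '[[[-0.3,-0.35,-1.5],[-0.009,0.013,0.004]],[[-0.1,0,-1.8],[0,0,0]],[[-0.1,0,-1.4],[0,0,0]],[[0,0,-0.6],[0,0,0]]]';python3 - <<'E'
from h import *
for i in range(3):snapshot("wrist")
go(.449,.259,.076,23)
E
```

```text
time_s: 9.9
tcp_pos: [0.4532, 0.2617, 0.0815]
tool_rot: [[0.921, 0.39, 0.009], [0.39, -0.921, 0.006], [0.011, -0.001, -1.0]]
contact_force: [-0.3, -0.5, -0.2]
opening: 0.998
t 10.05 tcp [0.4535 0.262  0.0824] yaw 22.96 open 0.995 F [-0.2  0.3  0.1]
  shift cm [-0.45 -0.3  -0.64] turn [-0.006  0.01   0.001]
```

```bash
python3 -m pendant '[[[-0.4,-0.3,-0.5],[-0.006,0.01,0]]]'; python3 -m pendant '[[[0,0,0],[0,0,0]],[[0,0,0],[0,0,0]],[[0,0,0],[0,0,0]],[[0,0,0],[0,0,0]],[[0,0,0],[0,0,0]]]' -1 50;python3 - <<'E'
from h import *
go(.449,.259,.076,23)
d=shot("wrist");s=state();print(blobs(d,mask(d,*BLUE),.102,300,9000),blobs(d,mask(d,(0,0,110),(179,50,255)),.066,900,9000))
E
```

```text
time_s: 10.15
tcp_pos: [0.4507, 0.2599, 0.0785]
tool_rot: [[0.921, 0.39, 0.003], [0.39, -0.921, 0.002], [0.003, -0.001, -1.0]]
contact_force: [-0.3, -0.2, -0.4]
opening: 0.996
time_s: 10.65
tcp_pos: [0.4512, 0.2601, 0.0797]
tool_rot: [[0.921, 0.39, 0.004], [0.39, -0.921, 0.002], [0.005, -0.0, -1.0]]
contact_force: [-0.1, -0.4, -1.9]
opening: 0.332
t 10.65 tcp [0.4512 0.2601 0.0797] yaw 22.95 open 0.332 F [-0.1 -0.4 -1.9]
  shift cm [-0.22 -0.11 -0.37] turn [-0.002  0.004  0.001]
[([278.5, 277.9], 3781.0, [454.29998779296875, 260.70001220703125], [36.7, 27.7], 22.9), ([31.4, 201.7], 1949.5, [443.5, 361.1000061035156], [82.7, 9.7], 20.6)] [([525.6, 314.7], 1421.5, [472.20001220703125, 120.5999984741211], [29.6, 26.6], 165.0), ([284.6, 224.9], 3331.0, [462.20001220703125, 261.0], [44.5, 38.4], 94.1), ([12.6, 216.2], 4724.5, [417.6000061035156, 389.3999938964844], [104.7, 18.8], 10.4), ([388.8, 33.9], 4654.0, [572.2999877929688, 257.1000061035156], [66.2, 25.4], 120.2), ([179.8, 39.3], 1267.0, [529.5999755859375, 339.70001220703125], [48.3, 5.0], 68.7)]
```

```bash
python3 -m pendant '[[[0,0,0.5],[0,0,0]],[[0,0,3],[0,0,0]],[[0,0,4.5],[0,0,0]],[[0,0,4.5],[0,0,0]],[[0,0,1],[0,0,0]]]'; python3 -m pendant '[[[0.2,-3,0.3],[0,0,0.03]],[[0.2,-4.5,0.3],[0,0,0.03]],[[0.2,-4.5,0.3],[0,0,0.03]],[[0.2,-4.5,0.3],[0,0,0.03]],[[0.2,-4.5,0.3],[0,0,0.02]]]';python3 -m pendant '[[[0.2,-4.5,0.3],[0,0,0]],[[0.2,-4.5,0.3],[0,0,0]],[[0.2,-3,0],[0,0,0]]]'
python3 - <<'E'
from h import *
for i in range(3):snapshot("wrist")
d=shot("wrist");s=state();print(blobs(d,mask(d,*WHITE),.006,2000,9000))
go(.470,-.093,.12,30.8)
E
```

```text
time_s: 11.2
tcp_pos: [0.4458, 0.2567, 0.2151]
tool_rot: [[0.921, 0.391, -0.008], [0.391, -0.921, -0.004], [-0.009, 0.001, -1.0]]
contact_force: [0.9, 0.7, -0.5]
opening: 0.329
time_s: 11.7
tcp_pos: [0.4531, 0.0506, 0.2327]
tool_rot: [[0.844, 0.537, -0.004], [0.537, -0.844, 0.002], [-0.002, -0.004, -1.0]]
contact_force: [1.0, 0.2, -2.0]
opening: 0.33
time_s: 12.0
tcp_pos: [0.4559, -0.077, 0.2373]
tool_rot: [[0.845, 0.535, -0.007], [0.535, -0.845, 0.001], [-0.005, -0.004, -1.0]]
contact_force: [1.5, 0.1, -0.8]
opening: 0.332
[([281.2, 235.9], 2545.5, [389.3999938964844, -122.4000015258789], [105.7, 72.1], 106.2), ([299.7, 174.5], 2001.5, [472.8999938964844, -92.5999984741211], [59.1, 51.2], 104.5), ([303.4, 165.6], 2037.0, [473.70001220703125, -92.30000305175781], [92.1, 83.3], 104.4), ([380.4, 55.8], 8166.0, [623.7000122070312, -96.5], [92.8, 92.4], 112.7)]
t 12.2 tcp [ 0.4561 -0.0735  0.2368] yaw 32.41 open 0.328 F [ 0.3  0.3 -1.1]
  shift cm [  1.39  -1.95 -11.68] turn [-0.003 -0.008 -0.028]
```

```bash
python3 -m pendant '[[[1.3,-1.9,-2],[-0.003,-0.008,-0.028]],[[0,0,-4],[0,0,0]],[[0,0,-3.5],[0,0,0]],[[0,0,-1.5],[0,0,0]]]'
python3 - <<'E'
from h import *
for i in range(3):snapshot("wrist")
go(.470,-.093,.0857,30.8)
d=shot("wrist");cv2.imwrite("pics/w6.png",d['img'][:,:,::-1])
E
```

```text
time_s: 12.6
tcp_pos: [0.4732, -0.0846, 0.1266]
tool_rot: [[0.853, 0.522, 0.01], [0.522, -0.853, 0.003], [0.01, 0.003, -1.0]]
contact_force: [-0.3, 0.7, -1.0]
opening: 0.33
t 12.75 tcp [ 0.4742 -0.0848  0.1286] yaw 31.49 open 0.333 F [-0.3 -0.8 -0.9]
  shift cm [-0.42 -0.82 -4.29] turn [-0.002  0.012 -0.012]
```

View pics/w6.png

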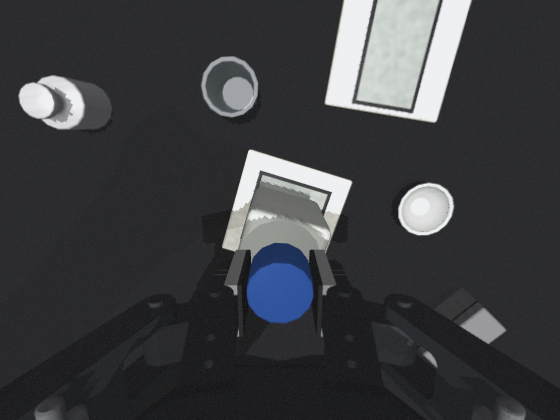

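Square bottle's edge is parallel to the outline in view; descending.

```bash
python3 -m pendant '[[[-0.4,-0.8,-1],[-0.002,0.012,-0.012]],[[-0.1,0,-1.5],[0,0,0]],[[0,0,-0.8],[0,0,0]]]'
python3 - <<'E'
from h import *
for i in range(3):snapshot("wrist")
go(.470,-.093,.0857,30.8)
E
```

```text
time_s: 13.1
tcp_pos: [0.4756, -0.0939, 0.1009]
tool_rot: [[0.859, 0.512, 0.014], [0.512, -0.859, -0.002], [0.011, 0.009, -1.0]]
contact_force: [0.1, 0.6, -1.5]
opening: 0.337
t 13.25 tcp [ 0.4754 -0.094   0.101 ] yaw 30.8 open 0.331 F [ 1.  -0.4 -2.1]
  shift cm [-0.54  0.1  -1.53] turn [ 0.002  0.013 -0.   ]
```

```bash
python3 -m pendant '[[[-0.6,0.1,-0.4],[0,0.014,0]],[[-0.1,0,-0.4],[0,0,0]]]'
python3 - <<'E'
from h import *
for i in range(3):snapshot("wrist")
go(.470,-.093,.0857,30.8)
E
python3 -m pendant '[[[-0.1,0,-0.3],[0,0,0]]]'
python3 - <<'E'
from h import *
for i in range(3):snapshot("wrist")
go(.470,-.093,.0857,30.8)
E
```

```text
time_s: 13.45
tcp_pos: [0.4696, -0.0933, 0.0943]
tool_rot: [[0.859, 0.512, 0.002], [0.512, -0.859, -0.003], [-0.0, 0.003, -1.0]]
contact_force: [0.1, 0.9, -1.5]
opening: 0.331
t 13.6 tcp [ 0.4696 -0.0933  0.0941] yaw 30.79 open 0.335 F [ 0.   0.4 -1.7]
  shift cm [ 0.04  0.03 -0.84] turn [0.003 0.002 0.   ]
time_s: 13.7
tcp_pos: [0.4694, -0.0934, 0.0915]
tool_rot: [[0.859, 0.512, 0.003], [0.512, -0.859, -0.003], [0.001, 0.004, -1.0]]
contact_force: [-0.1, -0.9, -0.9]
opening: 0.332
t 13.85 tcp [ 0.4683 -0.0933  0.0909] yaw 30.79 open 0.332 F [ 0.9  0.5 -2.1]
  shift cm [ 0.17  0.03 -0.52] turn [0.003 0.001 0.   ]
```

```bash
python3 -m pendant '[[[0.2,0,-0.3],[0.003,0.001,0]],[[0,0,-0.15],[0,0,0]]]'
python3 - <<'E'
from h import *
for i in range(2):snapshot("wrist")
go(.470,-.093,.0857,30.8)
E
python3 -m pendant '[[[0,0,-0.15],[0,0,0]]]'
python3 - <<'E'
from h import *
for i in range(3):snapshot("wrist")
go(.470,-.093,.0857,30.8)
E
```

```text
time_s: 14.05
tcp_pos: [0.4709, -0.0933, 0.0864]
tool_rot: [[0.859, 0.512, 0.001], [0.512, -0.859, 0.0], [0.001, 0.0, -1.0]]
contact_force: [-0.0, -0.3, -1.2]
opening: 0.331
t 14.15 tcp [ 0.4704 -0.0932  0.0863] yaw 30.79 open 0.328 F [-0.  -0.  -0.8]
  shift cm [-0.04  0.02 -0.06] turn [-0.  0.  0.]
time_s: 14.25
tcp_pos: [0.4708, -0.0933, 0.0855]
tool_rot: [[0.859, 0.512, 0.0], [0.512, -0.859, 0.0], [0.0, -0.0, -1.0]]
contact_force: [-3.7, 0.2, 14.1]
opening: 0.33
t 14.4 tcp [ 0.4708 -0.0932  0.0856] yaw 30.79 open 0.335 F [-2.2 -1.   6.1]
  shift cm [-0.08  0.02  0.01] turn [-0.  0.  0.]
```

```bash
python3 -m pendant '[[[0,0,0],[0,0,0]],[[0,0,0],[0,0,0]],[[0,0,0],[0,0,0]],[[0,0,0],[0,0,0]]]' 1; python3 -m pendant '[[[0,0,1.5],[0,0,0]],[[0,0,3],[0,0,0]],[[0,0,4.5],[0,0,0]],[[0,0,4],[0,0,0]]]';python3 - <<'E'
from h import *
snapshot("wrist");snapshot("wrist")
d=shot("wrist");print([b for b in blobs(d,mask(d,*BLUE),.108,300,9000)],blobs(d,mask(d,*WHITE),.006,3000,9000))
cv2.imwrite("pics/w7.png",d['img'][:,:,::-1])
go(.459,-.281,.22,-13)
E
```

```text
time_s: 14.8
tcp_pos: [0.4718, -0.0934, 0.0858]
tool_rot: [[0.859, 0.512, 0.003], [0.512, -0.859, 0.0], [0.003, 0.001, -1.0]]
contact_force: [-0.2, 0.1, 0.2]
opening: 0.981
time_s: 15.2
tcp_pos: [0.4643, -0.0924, 0.212]
tool_rot: [[0.859, 0.512, -0.015], [0.512, -0.859, 0.003], [-0.012, -0.01, -1.0]]
contact_force: [1.6, -1.1, 0.1]
opening: 0.998
[([280.4, 206.1], 1013.5, [471.1000061035156, -93.0], [32.7, 28.2], 40.9)] [([280.4, 185.2], 5136.5, [469.5, -94.0], [91.4, 91.3], 104.4), ([360.7, 54.5], 8963.5, [623.2000122070312, -97.0999984741211], [92.0, 92.0], 112.5)]
t 15.35 tcp [ 0.4674 -0.0928  0.2141] yaw 30.81 open 1.0 F [-0.3  0.2 -0.6]
  shift cm [ -0.84 -18.82   0.59] turn [-0.004 -0.006 -0.765]
```

View pics/w7.png

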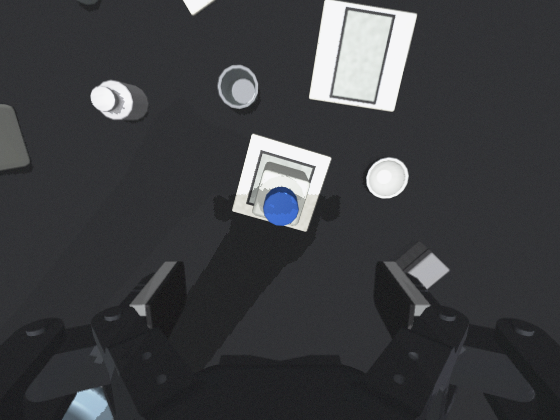

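```bash
python3 -m pendant '[[[-0.15,-3.5,0],[0,0,-0.14]],[[-0.15,-3.5,0],[0,0,-0.14]],[[-0.15,-3.5,0],[0,0,-0.14]],[[-0.15,-3.5,0],[0,0,-0.14]],[[-0.15,-3.5,0],[0,0,-0.14]]]';python3 -m pendant '[[[-0.1,-2,0],[0,0,-0.1]]]';python3 - <<'E'
from h import *
for i in range(3):snapshot("wrist")
d=shot("wrist");print(blobs(d,mask(d,(0,0,110),(179,50,255)),.036,900,9000))
cv2.imwrite("pics/w8.png",d['img'][:,:,::-1])
go(.459,-.281,.12,-13)
E
```

```text
time_s: 15.85
tcp_pos: [0.4571, -0.2639, 0.2081]
tool_rot: [[0.985, -0.172, -0.01], [-0.172, -0.985, 0.012], [-0.012, -0.01, -1.0]]
contact_force: [-0.2, -0.4, 0.2]
opening: 1.002
time_s: 15.95
tcp_pos: [0.4541, -0.2871, 0.2064]
tool_rot: [[0.961, -0.278, -0.011], [-0.278, -0.961, 0.012], [-0.014, -0.009, -1.0]]
contact_force: [0.1, 0.0, -0.1]
opening: 0.997
[([104.5, 220.3], 6864.5, [470.6000061035156, -99.0999984741211], [115.3, 84.4], 104.6), ([275.5, 184.2], 1865.5, [460.29998779296875, -281.6000061035156], [64.7, 32.8], 168.3), ([168.6, 133.3], 1590.5, [536.4000244140625, -196.39999389648438], [43.3, 41.8], 74.4)]
t 16.15 tcp [ 0.4552 -0.2833  0.2065] yaw -15.59 open 1.002 F [-0.2  0.7  0.1]
  shift cm [ 0.38  0.23 -8.65] turn [-0.014 -0.011  0.045]
```

View pics/w8.png

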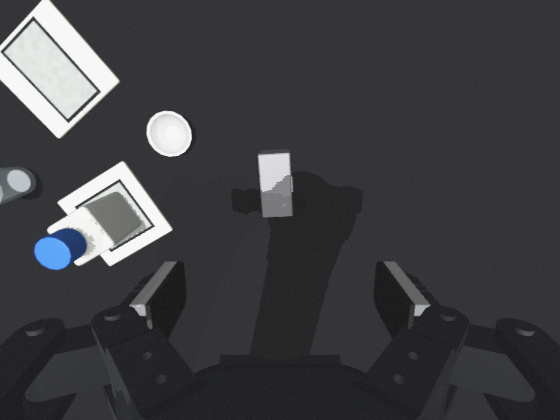

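```bash
python3 -m pendant '[[[0.5,0.2,-2],[-0.014,-0.011,0.063]],[[-0.1,0,-4],[0,0,0]],[[-0.1,0,-4],[0,0,0]],[[-0.1,0,-2],[0,0,0]]]';python3 - <<'E'
from h import *
for i in range(3):snapshot("wrist")
d=shot("wrist");print(blobs(d,mask(d,(0,0,110),(179,50,255)),.036,900,9000))
go(.460,-.2815,.006,-12)
E
```

```text
time_s: 16.55
tcp_pos: [0.4632, -0.2735, 0.0862]
tool_rot: [[0.982, -0.188, 0.01], [-0.188, -0.982, 0.001], [0.01, -0.002, -1.0]]
contact_force: [-1.2, 1.1, 0.1]
opening: 0.999
[([50.0, 245.6], 1592.0, [478.1000061035156, -122.0], [50.9, 46.9], 14.4), ([291.8, 232.1], 4134.0, [460.70001220703125, -282.29998779296875], [64.6, 31.0], 168.5), ([64.5, 248.9], 5117.0, [478.1000061035156, -121.80000305175781], [80.9, 79.5], 104.4), ([132.7, 140.8], 3769.5, [536.9000244140625, -199.3000030517578], [41.1, 41.0], 32.2), ([22.0, 49.9], 2839.5, [590.4000244140625, -157.89999389648438], [55.8, 31.5], 155.3)]
t 16.75 tcp [ 0.465  -0.2759  0.0896] yaw -10.97 open 0.999 F [-0.4  0.1  1.1]
  shift cm [-0.5  -0.56 -8.36] turn [ 0.002  0.014 -0.018]
```

```bash
python3 -m pendant '[[[-0.5,-0.6,-1],[0.002,0.014,-0.012]],[[-0.2,0,-3],[0,0,0]],[[-0.1,0,-1],[0,0,0]]]';python3 - <<'E'
from h import *
for i in range(3):snapshot("wrist")
go(.460,-.282,.006,-11.6)
E
```

```text
time_s: 17.05
tcp_pos: [0.4632, -0.2849, 0.0448]
tool_rot: [[0.98, -0.201, 0.013], [-0.201, -0.98, -0.007], [0.014, 0.004, -1.0]]
contact_force: [-0.6, -0.6, 0.1]
opening: 1.003
t 17.2 tcp [ 0.4643 -0.2857  0.0464] yaw -11.6 open 1.001 F [ 0.3 -0.1  1.4]
  shift cm [-0.43  0.37 -4.04] turn [0.008 0.015 0.   ]
```

```bash
python3 -m pendant '[[[-0.4,0.35,-1],[0.008,0.015,0]],[[-0.1,0,-1.5],[0,0,0]],[[-0.1,0,-0.8],[0,0,0]]]';python3 - <<'E'
from h import *
for i in range(3):snapshot("wrist")
go(.460,-.282,.006,-11.6)
E
```

```text
time_s: 17.5
tcp_pos: [0.4617, -0.284, 0.0155]
tool_rot: [[0.98, -0.201, 0.007], [-0.201, -0.98, -0.003], [0.007, 0.002, -1.0]]
contact_force: [0.6, 0.7, 0.2]
opening: 1.002
t 17.65 tcp [ 0.4612 -0.2838  0.0155] yaw -11.62 open 0.998 F [-0.4 -0.2 -0.4]
  shift cm [-0.12  0.18 -0.95] turn [0.003 0.005 0.   ]
```

```bash
python3 -m pendant '[[[-0.1,0.2,-0.5],[0.003,0.005,0]],[[-0.05,0,-0.4],[0,0,0]]]';python3 -m pendant '[[[0,0,0],[0,0,0]],[[0,0,0],[0,0,0]],[[0,0,0],[0,0,0]],[[0,0,0],[0,0,0]],[[0,0,0],[0,0,0]]]' -1 40;python3 - <<'E'
from h import *
go(.460,-.282,.006,-11.6)
d=shot("wrist");cv2.imwrite("pics/w9.png",d['img'][:,:,::-1])
E
```

```text
time_s: 17.85
tcp_pos: [0.4605, -0.2821, 0.0068]
tool_rot: [[0.98, -0.201, 0.002], [-0.201, -0.98, -0.0], [0.002, -0.0, -1.0]]
contact_force: [-0.7, -0.3, -0.6]
opening: 1.002
time_s: 18.35
tcp_pos: [0.4609, -0.2822, 0.0071]
tool_rot: [[0.979, -0.201, 0.002], [-0.201, -0.979, -0.001], [0.003, 0.0, -1.0]]
contact_force: [-1.4, -0.5, -1.6]
opening: 0.371
t 18.35 tcp [ 0.4609 -0.2822  0.0071] yaw -11.62 open 0.371 F [-1.4 -0.5 -1.6]
  shift cm [-0.09  0.02 -0.11] turn [0.001 0.002 0.   ]
```

View pics/w9.png

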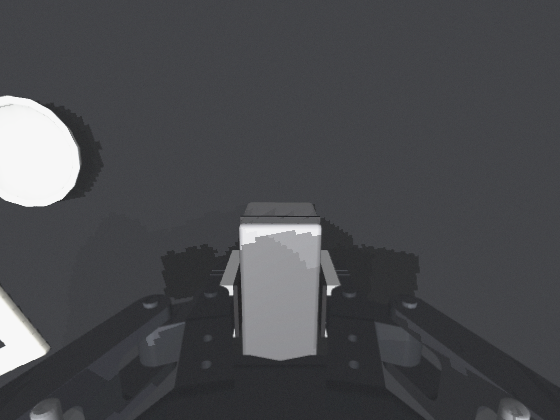

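```bash
python3 -m pendant '[[[0,0,0.5],[0,0,0]],[[0,0,3],[0,0,0]],[[0,0,4.5],[0,0,0]],[[0,0,3.5],[0,0,0]],[[0,0,1],[0,0,0]]]' -1 50;python3 -m pendant '[[[2.5,2.9,0.3],[0,0,0.1]],[[2.9,3.3,0.3],[0,0,0.11]],[[2.9,3.3,0.3],[0,0,0.11]],[[2.9,3.3,0.3],[0,0,0.11]],[[2.8,3.2,0.3],[0,0,0.11]]]';python3 - <<'E'
from h import *
for i in range(3):snapshot("wrist")
go(.623,-.097,.10,22.5)
E
```

```text
time_s: 18.9
tcp_pos: [0.4563, -0.2799, 0.1333]
tool_rot: [[0.979, -0.201, -0.006], [-0.201, -0.979, 0.004], [-0.007, -0.002, -1.0]]
contact_force: [0.3, -0.9, -2.0]
opening: 0.366
time_s: 19.4
tcp_pos: [0.5924, -0.1255, 0.1486]
tool_rot: [[0.944, 0.33, -0.008], [0.33, -0.944, -0.006], [-0.01, 0.003, -1.0]]
contact_force: [0.8, 0.4, -0.8]
opening: 0.369
t 19.55 tcp [ 0.594  -0.1211  0.1487] yaw 19.52 open 0.364 F [-0.8 -0.8 -0.6]
  shift cm [ 2.9   2.41 -4.87] turn [ 0.004 -0.006  0.052]
```

```bash
python3 -m pendant '[[[2.8,2.4,0],[0.004,-0.006,0.052]],[[0,0,-3.5],[0,0,0]],[[0,0,-3.5],[0,0,0]],[[0,0,-1.5],[0,0,0]]]';python3 - <<'E'
from h import *
for i in range(3):snapshot("wrist")
d=shot("wrist");print(blobs(d,mask(d,*WHITE),.006,3000,20000))
go(.623,-.097,.0131,22.5)
E
```

```text
time_s: 19.95
tcp_pos: [0.6218, -0.1011, 0.0615]
tool_rot: [[0.926, 0.379, 0.001], [0.379, -0.926, -0.003], [-0.0, 0.004, -1.0]]
contact_force: [-0.6, -0.2, -1.2]
opening: 0.366
[([269.5, 196.4], 6328.5, [627.7999877929688, -96.19999694824219], [91.2, 85.5], 112.8), ([30.8, 107.5], 8085.0, [632.2999877929688, 49.599998474121094], [114.2, 55.6], 8.3)]
t 20.15 tcp [ 0.6243 -0.1025  0.0654] yaw 22.18 open 0.362 F [ 0.3 -0.  -0.1]
  shift cm [-0.13  0.55 -5.23] turn [0.005 0.007 0.006]
```

```bash
python3 -m pendant '[[[-0.1,0.55,-1.5],[0.005,0.007,0.006]],[[-0.1,0,-1.5],[0,0,0]],[[-0.1,0,-0.8],[0,0,0]]]';python3 - <<'E'
from h import *
for i in range(3):snapshot("wrist")
go(.623,-.097,.0131,22.5)
E
```

```text
time_s: 20.45
tcp_pos: [0.6262, -0.0983, 0.0312]
tool_rot: [[0.924, 0.382, 0.011], [0.382, -0.924, -0.001], [0.01, 0.005, -1.0]]
contact_force: [-0.7, -0.4, -0.6]
opening: 0.368
t 20.6 tcp [ 0.6254 -0.098   0.0311] yaw 22.45 open 0.365 F [ 0.2  0.8 -0.1]
  shift cm [-0.24  0.1  -1.8 ] turn [0.001 0.009 0.001]
```

```bash
python3 -m pendant '[[[-0.25,0.1,-0.7],[0.001,0.009,0]],[[-0.05,0,-0.5],[0,0,0]]]';python3 - <<'E'
from h import *
for i in range(3):snapshot("wrist")
go(.623,-.097,.0131,22.5)
E
python3 -m pendant '[[[0,0,-0.3],[0,0.002,0]]]';python3 - <<'E'
from h import *
for i in range(3):snapshot("wrist")
go(.623,-.097,.0131,22.5)
E
```

```text
time_s: 20.8
tcp_pos: [0.6238, -0.0971, 0.0199]
tool_rot: [[0.924, 0.382, 0.003], [0.382, -0.924, 0.0], [0.003, 0.001, -1.0]]
contact_force: [-0.7, 1.0, -1.1]
opening: 0.364
t 20.95 tcp [ 0.6237 -0.0973  0.0199] yaw 22.44 open 0.364 F [ 0.6  0.1 -0.9]
  shift cm [-0.07  0.03 -0.68] turn [0.    0.003 0.001]
time_s: 21.05
tcp_pos: [0.6244, -0.0975, 0.0175]
tool_rot: [[0.924, 0.382, 0.002], [0.382, -0.924, -0.0], [0.002, 0.001, -1.0]]
contact_force: [0.8, -0.1, -0.1]
opening: 0.367
t 21.2 tcp [ 0.6236 -0.0974  0.0168] yaw 22.43 open 0.363 F [ 0.1 -0.4 -0.7]
  shift cm [-0.06  0.04 -0.37] turn [0.    0.    0.001]
```

```bash
python3 -m pendant '[[[0,0,-0.25],[0,0,0]]]';python3 - <<'E'
from h import *
for i in range(3):snapshot("wrist")
go(.623,-.097,.0131,22.5)
E
python3 -m pendant '[[[0,0,-0.15],[0,0,0]]]';python3 - <<'E'
from h import *
for i in range(3):snapshot("wrist")
go(.623,-.097,.0131,22.5)
E
```

```text
time_s: 21.3
tcp_pos: [0.6242, -0.0974, 0.0147]
tool_rot: [[0.924, 0.382, 0.002], [0.382, -0.924, -0.0], [0.001, 0.001, -1.0]]
contact_force: [0.0, -0.4, -1.0]
opening: 0.369
t 21.45 tcp [ 0.6234 -0.0973  0.0141] yaw 22.44 open 0.364 F [ 0.  -0.2 -1. ]
  shift cm [-0.04  0.03 -0.1 ] turn [ 0.    -0.     0.001]
time_s: 21.55
tcp_pos: [0.6237, -0.0974, 0.0128]
tool_rot: [[0.924, 0.382, 0.001], [0.382, -0.924, -0.0], [0.0, 0.0, -1.0]]
contact_force: [-0.1, 0.2, 4.0]
opening: 0.362
t 21.7 tcp [ 0.6238 -0.0974  0.0128] yaw 22.43 open 0.369 F [-0.2  0.9  0.4]
  shift cm [-0.08  0.04  0.03] turn [0.    0.001 0.001]
```

```bash
python3 -m pendant '[[[0,0,0],[0,0,0]],[[0,0,0],[0,0,0]],[[0,0,0],[0,0,0]],[[0,0,0],[0,0,0]]]' 1; python3 -m pendant '[[[0,0,1.5],[0,0,0]],[[0,0,4],[0,0,0]],[[0,0,5],[0,0,0]],[[0,0,5],[0,0,0]]]';python3 -m pendant '[[[-2,2.5,2],[0,0,0]],[[-2,2.5,2],[0,0,0]]]';python3 - <<'E'
from h import *
for i in range(3):snapshot("wrist")
d=shot("wrist");print(blobs(d,mask(d,(0,0,110),(179,50,255)),.042,800,9000))
cv2.imwrite("pics/w10.png",d['img'][:,:,::-1])
go(.464,.09,.2,23)
E
```

```text
time_s: 22.1
tcp_pos: [0.6241, -0.0974, 0.0131]
tool_rot: [[0.924, 0.382, 0.001], [0.382, -0.924, -0.0], [0.001, 0.001, -1.0]]
contact_force: [0.1, -0.6, -0.0]
opening: 0.995
time_s: 22.5
tcp_pos: [0.615, -0.0962, 0.1652]
tool_rot: [[0.924, 0.382, -0.019], [0.382, -0.924, 0.002], [-0.017, -0.009, -1.0]]
contact_force: [1.0, -0.5, 0.3]
opening: 0.997
time_s: 22.7
tcp_pos: [0.5802, -0.0513, 0.2158]
tool_rot: [[0.927, 0.374, -0.003], [0.374, -0.927, -0.002], [-0.003, 0.0, -1.0]]
contact_force: [-0.0, 1.2, -0.1]
opening: 0.996
[([277.9, 285.9], 4901.5, [478.0, -89.69999694824219], [103.4, 82.0], 14.5), ([118.3, 243.5], 883.5, [463.6000061035156, 85.9000015258789], [40.7, 34.8], 174.8), ([227.3, 217.2], 1004.0, [534.5999755859375, -9.800000190734863], [39.0, 38.7], 36.7), ([333.3, 163.4], 6691.5, [626.7000122070312, -89.80000305175781], [82.7, 81.7], 112.2), ([178.3, 89.7], 8273.0, [633.5, 73.80000305175781], [82.7, 82.6], 61.7), ([36.4, 50.1], 1544.5, [619.2000122070312, 214.1999969482422], [62.1, 61.0], 30.2)]
t 22.9 tcp [ 0.5808 -0.0511  0.2148] yaw 22.14 open 0.996 F [0.2 0.1 0.3]
  shift cm [-11.68  14.11  -1.48] turn [ 0.002 -0.002  0.015]
```

View pics/w10.png

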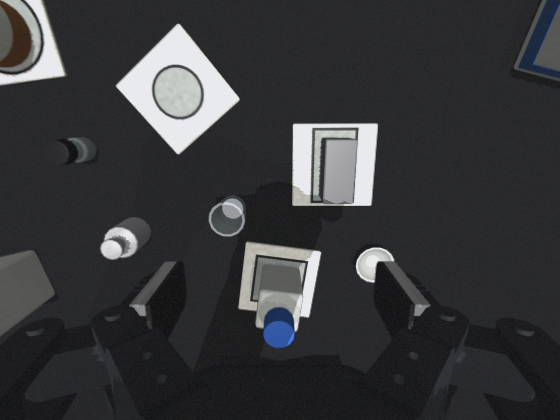

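```bash
python3 -m pendant '[[[-2.9,3.6,0],[0,0,0]],[[-2.9,3.6,0],[0,0,0]],[[-2.9,3.6,0],[0,0,0]],[[-2.7,3.4,-1],[0,0,0]]]';python3 - <<'E'
from h import *
for i in range(3):snapshot("wrist")
d=shot("wrist");print(blobs(d,mask(d,(0,0,110),(179,50,255)),.050,400,9000))
g=d['img'];cv2.imwrite("pics/w11.png",cv2.resize(g[120:300,180:400,::-1],None,fx=3,fy=3))
go(.464,.09,.1,23)
for n in("side","top"):
    e=shot(n);print(n,blobs(e,mask(e,(0,0,110),(179,50,255)),.042,200,900))
    cv2.imwrite(f"pics/{n}2.png",e['img'][:,:,::-1])
x=cv2.imread("pics/side2.png")[220:400,240:480];cv2.imwrite("pics/side2c.png",cv2.resize(x,None,fx=3,fy=3,interpolation=cv2.INTER_CUBIC))
E
```

```text
time_s: 23.3
tcp_pos: [0.4676, 0.0804, 0.2017]
tool_rot: [[0.935, 0.355, -0.003], [0.355, -0.935, -0.008], [-0.006, 0.006, -1.0]]
contact_force: [1.3, 0.8, 0.2]
opening: 0.998
[([453.3, 257.6], 1413.5, [465.6000061035156, -109.30000305175781], [50.2, 49.6], 104.4), ([106.2, 263.8], 2734.0, [327.5, 213.39999389648438], [75.0, 74.3], 125.3), ([418.3, 227.3], 594.5, [477.6000061035156, -68.4000015258789], [51.0, 50.6], 104.2), ([540.1, 214.6], 1310.0, [535.7000122070312, -157.5], [40.9, 37.3], 35.1), ([418.6, 225.5], 2132.0, [477.79998779296875, -67.30000305175781], [80.7, 80.0], 104.3), ([272.3, 190.0], 914.0, [467.29998779296875, 88.5], [32.7, 32.0], 21.1), ([395.8, 158.3], 1385.5, [534.0, -6.5], [41.5, 36.3], 118.4), ([339.1, 20.3], 2072.0, [615.9000244140625, 86.9000015258789], [42.3, 33.4], 111.0), ([337.9, 33.9], 5090.0, [618.9000244140625, 88.0999984741211], [80.5, 79.5], 151.8), ([161.6, 5.9], 1075.5, [574.5, 220.39999389648438], [80.4, 13.1], 112.0)]
t 23.5 tcp [0.4668 0.0799 0.2005] yaw 21.0 open 1.002 F [-0.4 -0.1  0.3]
  shift cm [ -0.28   1.01 -10.05] turn [ 0.009 -0.006  0.035]
side [([363.5, 316.6], 448.0, [531.2999877929688, -201.60000610351562], [44.5, 44.1], 39.8), ([363.8, 158.5], 823.0, [610.0, 222.5], [105.1, 97.1], 30.9), ([260.5, 154.0], 398.0, [352.0, 253.39999389648438], [75.6, 73.9], 126.4), ([277.8, 109.0], 608.5, [401.70001220703125, 445.70001220703125], [118.1, 80.9], 17.5), ([118.9, 13.6], 662.5, [-243.3000030517578, 1209.699951171875], [377.6, 102.5], 111.7)]
top [([196.0, 221.5], 741.0, [355.0, 206.39999389648438], [67.8, 67.0], 35.9), ([357.4, 148.5], 251.0, [529.5, -184.0], [44.5, 42.3], 89.7), ([177.9, 122.7], 591.0, [606.5999755859375, 253.60000610351562], [90.6, 90.6], 30.4), ([496.4, 78.5], 206.5, [709.4000244140625, -554.2000122070312], [84.7, 43.4], 68.8), ([538.8, 25.5], 765.5, [862.7999877929688, -684.0999755859375], [92.1, 88.6], 92.9)]
```

View pics/side2c.png

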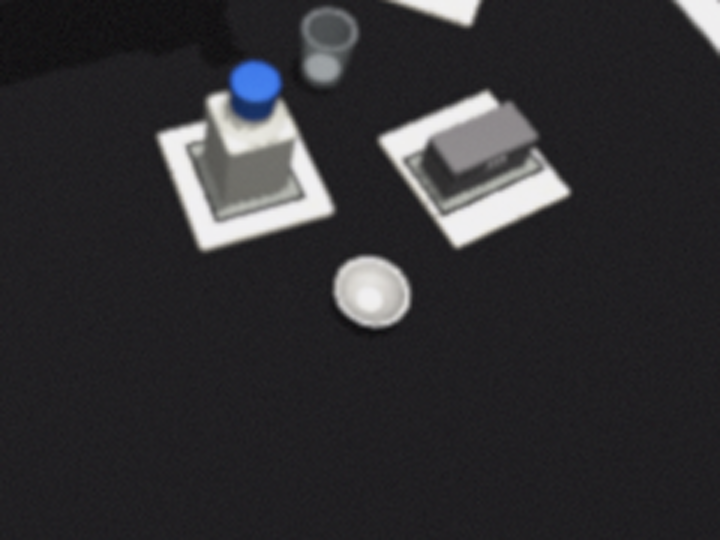

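View pics/w11.png

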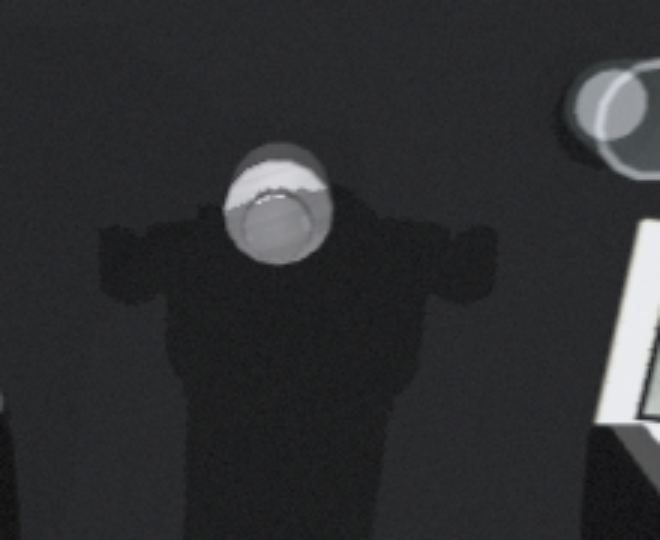

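```bash
python3 - <<'E'
from h import *
d=shot("wrist");print(toz(d,[[272.7,190.7]],.038),toz(d,[[273,196]],.060))
E
python3 -m pendant '[[[-0.2,0.9,-2],[0.009,-0.006,0.035]],[[-0.1,0,-4],[0,0,0]],[[-0.1,0,-3],[0,0,0]],[[-0.1,0,-1.5],[0,0,0]]]';python3 - <<'E'
from h import *
for i in range(3):snapshot("wrist")
d=shot("wrist");print(blobs(d,mask(d,(0,0,80),(179,50,255)),.038,400,9000)[-4:])
go(.463,.0885,.005,23)
cv2.imwrite("pics/w12.png",d['img'][:,:,::-1])
E
```

```text
[[0.46861237 0.08393829]] [[0.4687673  0.08337746]]
time_s: 24.05
tcp_pos: [0.4737, 0.0818, 0.0981]
tool_rot: [[0.927, 0.374, 0.017], [0.374, -0.927, 0.002], [0.016, 0.004, -1.0]]
contact_force: [0.7, -0.4, -0.2]
opening: 1.002
[([443.1, 194.1], 3310.0, [533.2999877929688, -9.600000381469727], [51.0, 38.5], 112.0), ([540.4, 120.9], 4207.5, [597.2000122070312, -38.099998474121094], [83.4, 28.9], 35.0), ([362.7, 13.5], 2068.0, [608.7000122070312, 84.5], [41.3, 18.6], 111.7), ([363.5, 32.4], 7324.0, [593.5, 76.30000305175781], [105.1, 53.0], 111.7)]
t 24.25 tcp [0.4748 0.0827 0.1005] yaw 22.03 open 0.998 F [ 0.2 -0.   0.5]
  shift cm [-1.18  0.58 -9.55] turn [-0.003  0.019  0.017]
```

View pics/w12.png

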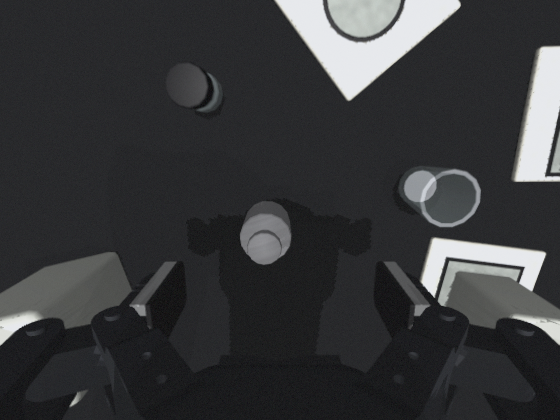

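```bash
python3 - <<'E'
from h import *
d=shot("wrist");print(toz(d,[[266,236]],.038),toz(d,[[265,247]],.060))
go(.463,.0885,.005,23)
E
```

```text
[[0.46642926 0.08839817]] [[0.46697694 0.08841336]]
t 24.3 tcp [0.4754 0.0832 0.1012] yaw 22.07 open 0.999 F [-0.1 -0.2  0.6]
  shift cm [-1.24  0.53 -9.62] turn [-0.004  0.021  0.016]
```

```bash
python3 -m pendant '[[[-0.9,0.5,-1],[-0.004,0.021,0.016]],[[-0.2,0,-1.5],[0,0,0]],[[-0.1,0,-0.6],[0,0,0]]]';python3 - <<'E'
from h import *
for i in range(3):snapshot("wrist")
d=shot("wrist")
go(.466,.0885,.005,23)
E
```

```text
time_s: 24.6
tcp_pos: [0.4675, 0.0896, 0.0735]
tool_rot: [[0.92, 0.391, 0.008], [0.391, -0.92, 0.001], [0.008, 0.002, -1.0]]
contact_force: [-0.1, 0.3, -0.8]
opening: 1.003
t 24.8 tcp [0.4681 0.0896 0.0742] yaw 22.99 open 0.998 F [-0.3  1.  -0.1]
  shift cm [-0.21 -0.11 -6.92] turn [-0.002  0.009  0.   ]
```

```bash
python3 -m pendant '[[[-0.25,-0.1,-2],[-0.002,0.01,0]],[[-0.1,0,-2],[0,0,0]],[[-0.1,0,-1],[0,0,0]]]';python3 - <<'E'
from h import *
for i in range(3):snapshot("wrist")
go(.466,.0885,.005,23)
E
```

```text
time_s: 25.1
tcp_pos: [0.4685, 0.0897, 0.0272]
tool_rot: [[0.921, 0.39, 0.009], [0.39, -0.921, 0.002], [0.009, 0.002, -1.0]]
contact_force: [0.6, -0.2, -0.6]
opening: 1.0
t 25.25 tcp [0.4682 0.0897 0.0276] yaw 22.99 open 0.998 F [ 0.1  0.4 -1.5]
  shift cm [-0.22 -0.12 -2.26] turn [-0.001  0.009  0.   ]
```

```bash
python3 -m pendant '[[[-0.3,-0.1,-1],[-0.001,0.01,0]],[[-0.1,0,-0.8],[0,0,0]],[[0,0,-0.3],[0,0,0]]]';python3 -m pendant '[[[0,0,0],[0,0,0]],[[0,0,0],[0,0,0]],[[0,0,0],[0,0,0]],[[0,0,0],[0,0,0]],[[0,0,0],[0,0,0]]]' -1 50;python3 - <<'E'
from h import *
go(.632,.086,.12,23)
d=shot("wrist");cv2.imwrite("pics/w13.png",d['img'][:,:,::-1])
E
```

```text
time_s: 25.55
tcp_pos: [0.4666, 0.0891, 0.0076]
tool_rot: [[0.921, 0.39, 0.003], [0.39, -0.921, 0.001], [0.004, -0.0, -1.0]]
contact_force: [0.1, 0.3, 0.0]
opening: 1.003
time_s: 26.05
tcp_pos: [0.4666, 0.0893, 0.0076]
tool_rot: [[0.921, 0.39, 0.003], [0.39, -0.921, 0.002], [0.004, -0.0, -1.0]]
contact_force: [0.4, -0.2, -3.8]
opening: 0.4
t 26.05 tcp [0.4666 0.0893 0.0076] yaw 22.98 open 0.4 F [ 0.4 -0.2 -3.8]
  shift cm [16.54 -0.33 11.24] turn [-0.002  0.003  0.   ]
```

View pics/w13.png

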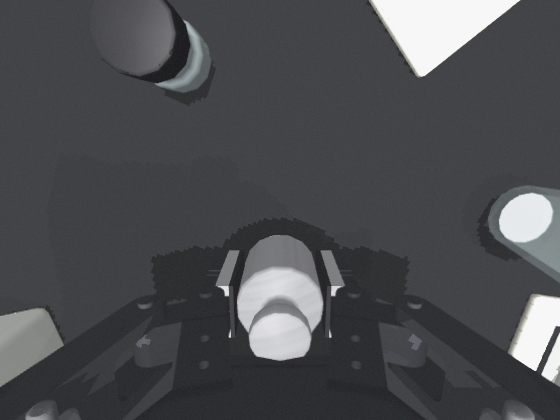

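The weight is gripped at (280,300). That was my 16th view, so from here I check by numbers only.

```bash
python3 -m pendant '[[[0,0,0.5],[0,0,0]],[[0,0,3],[0,0,0]],[[0,0,4.5],[0,0,0]],[[0,0,3.5],[0,0,0]],[[0,0,1],[0,0,0]]]';python3 -m pendant '[[[3,0,0],[0,0,0]],[[4,0,0],[0,0,0]],[[4,0,0],[0,0,0]],[[4,0,0],[0,0,0]],[[1.5,0,0],[0,0,0]]]';python3 - <<'E'
from h import *
for i in range(3):snapshot("wrist")
d=shot("wrist");print(blobs(d,mask(d,*WHITE),.006,2500,20000))
go(.632,.086,.06,23)
E
```

```text
time_s: 26.6
tcp_pos: [0.4594, 0.0874, 0.1324]
tool_rot: [[0.92, 0.391, -0.011], [0.391, -0.921, -0.001], [-0.01, -0.003, -1.0]]
contact_force: [1.7, 0.2, -2.6]
opening: 0.403
time_s: 27.1
tcp_pos: [0.622, 0.0857, 0.1273]
tool_rot: [[0.919, 0.393, -0.019], [0.393, -0.92, -0.005], [-0.02, -0.003, -1.0]]
contact_force: [-0.5, -0.4, -3.4]
opening: 0.402
[([473.7, 262.2], 5178.0, [617.5, -98.30000305175781], [106.3, 92.2], 21.9), ([287.1, 180.6], 10874.0, [632.2999877929688, 86.30000305175781], [91.2, 91.1], 151.7), ([79.2, 110.0], 11174.0, [619.2000122070312, 260.0], [93.9, 91.5], 120.2)]
t 27.3 tcp [0.6169 0.0863 0.1267] yaw 23.2 open 0.4 F [-1.2  0.7 -3. ]
  shift cm [ 1.51 -0.03 -6.67] turn [ 0.006 -0.026 -0.003]
```

```bash
python3 -m pendant '[[[1.5,0,-1],[0.006,-0.026,-0.003]],[[0,0,-3],[0,0,0]],[[0,0,-2.2],[0,0,0]],[[0,0,-0.8],[0,0,0]]]';python3 - <<'E'
from h import *
for i in range(3):snapshot("wrist")
go(.632,.086,.0136,23)
E
```

```text
time_s: 27.7
tcp_pos: [0.626, 0.0873, 0.0545]
tool_rot: [[0.919, 0.394, -0.003], [0.394, -0.919, 0.0], [-0.003, -0.001, -1.0]]
contact_force: [-0.2, 0.4, -3.0]
opening: 0.408
t 27.85 tcp [0.6279 0.0877 0.0566] yaw 23.18 open 0.4 F [-0.3 -0.  -2. ]
  shift cm [ 0.41 -0.17 -4.3 ] turn [-0.001 -0.    -0.003]
```

```bash
python3 -m pendant '[[[0.3,-0.2,-1],[0,0,0]],[[0,0,-1.4],[0,0,0]],[[0,0,-0.7],[0,0,0]]]';python3 - <<'E'
from h import *
for i in range(3):snapshot("wrist")
go(.632,.086,.0136,23)
E
```

```text
time_s: 28.15
tcp_pos: [0.635, 0.0864, 0.0287]
tool_rot: [[0.919, 0.394, 0.01], [0.394, -0.919, 0.003], [0.01, 0.001, -1.0]]
contact_force: [-0.5, 0.4, -2.8]
opening: 0.405
t 28.3 tcp [0.6346 0.0862 0.0288] yaw 23.19 open 0.402 F [ 0.   0.9 -3.3]
  shift cm [-0.26 -0.02 -1.52] turn [-0.002  0.009 -0.003]
```

```bash
python3 -m pendant '[[[-0.3,0,-0.5],[-0.002,0.01,0]],[[-0.05,0,-0.4],[0,0,0]]]';python3 - <<'E'
from h import *
for i in range(3):snapshot("wrist")
go(.632,.086,.0136,23)
E
python3 -m pendant '[[[0,0,-0.3],[0,0,0]]]';python3 - <<'E'
from h import *
for i in range(3):snapshot("wrist")
go(.632,.086,.0136,23)
E
```

```text
time_s: 28.5
tcp_pos: [0.6322, 0.0865, 0.0205]
tool_rot: [[0.919, 0.394, 0.0], [0.394, -0.919, 0.001], [0.001, -0.0, -1.0]]
contact_force: [0.7, -0.3, -4.2]
opening: 0.403
t 28.65 tcp [0.6322 0.0865 0.0205] yaw 23.18 open 0.404 F [ 0.3 -0.4 -3.9]
  shift cm [-0.02 -0.05 -0.69] turn [-0.001  0.001 -0.003]
time_s: 28.75
tcp_pos: [0.633, 0.0866, 0.0181]
tool_rot: [[0.919, 0.394, 0.002], [0.394, -0.919, 0.001], [0.002, 0.0, -1.0]]
contact_force: [-0.1, -0.2, -3.2]
opening: 0.406
t 28.9 tcp [0.6321 0.0864 0.0173] yaw 23.19 open 0.401 F [ 0.1 -0.  -2.6]
  shift cm [-0.01 -0.04 -0.37] turn [-0.     0.    -0.003]
```

```bash
python3 -m pendant '[[[0,0,-0.25],[0,0,0]]]';python3 - <<'E'
from h import *
for i in range(3):snapshot("wrist")
go(.632,.086,.0136,23)
E
python3 -m pendant '[[[0,0,-0.15],[0,0,0]]]';python3 - <<'E'
from h import *
for i in range(3):snapshot("wrist")
go(.632,.086,.0136,23)
E
```

```text
time_s: 29.0
tcp_pos: [0.6326, 0.0865, 0.0152]
tool_rot: [[0.919, 0.394, 0.001], [0.394, -0.919, 0.001], [0.001, -0.0, -1.0]]
contact_force: [0.6, -0.4, -2.3]
opening: 0.402
t 29.15 tcp [0.6318 0.0863 0.0145] yaw 23.18 open 0.407 F [ 0.1 -0.4 -3. ]
  shift cm [ 0.02 -0.03 -0.09] turn [-0.    -0.    -0.003]
time_s: 29.25
tcp_pos: [0.6321, 0.0864, 0.0137]
tool_rot: [[0.919, 0.394, -0.0], [0.394, -0.919, 0.0], [0.0, -0.0, -1.0]]
contact_force: [-3.3, -0.5, 7.2]
opening: 0.405
t 29.4 tcp [0.6321 0.0864 0.0137] yaw 23.18 open 0.405 F [-1.7  0.3  1.4]
  shift cm [-0.01 -0.04 -0.01] turn [-0.     0.    -0.003]
```

```bash
python3 -m pendant '[[[0,0,0],[0,0,0]],[[0,0,0],[0,0,0]],[[0,0,0],[0,0,0]],[[0,0,0],[0,0,0]]]' 1; python3 -m pendant '[[[0,0,1.5],[0,0,0]],[[0,0,4],[0,0,0]],[[0,0,5],[0,0,0]],[[0,0,5],[0,0,0]],[[0,0,4],[0,0,0]]]';python3 - <<'E'
from h import *
for i in range(3):snapshot("wrist")
d=shot("wrist");g=(0,0,110),(179,50,255)
def rings(d,m):
    cs,h=cv2.findContours(m,cv2.RETR_CCOMP,cv2.CHAIN_APPROX_NONE)
    for c,k in zip(cs,h[0]):
        if 300<cv2.contourArea(c):
            w=(toz(d,c.reshape(-1,2),.006)*1000).astype(np.float32);r=cv2.minAreaRect(w);print(" ","hole" if k[3]>=0 else "out",c.reshape(-1,2).mean(0).round(),np.round(r[0],1),np.round(r[1],1))
print("wrist white@6");rings(d,mask(d,*WHITE))
print("blue@130",blobs(d,mask(d,*BLUE),.130,200,3000))
print("weight knob/shoulder @44",blobs(d,mask(d,*g),.044,200,3000))
for n,a in(("top",60),("side",60)):
    e=shot(n);print(n,"blue.13/.108",[(b[2],b[3]) for b in blobs(e,mask(e,*BLUE),.13,a,600)],[(b[2],b[3]) for b in blobs(e,mask(e,*BLUE),.108,a,600)])
    print(" low",[(b[0],b[2],b[3]) for b in blobs(e,mask(e,*g),.01,a,900)])
go(.5,.09,.2,23)
E
```

```text
time_s: 29.8
tcp_pos: [0.6346, 0.0869, 0.0154]
tool_rot: [[0.919, 0.394, 0.005], [0.394, -0.919, 0.001], [0.006, 0.001, -1.0]]
contact_force: [-0.2, 0.4, -0.4]
opening: 1.0
time_s: 30.3
tcp_pos: [0.6268, 0.0857, 0.2119]
tool_rot: [[0.919, 0.394, -0.011], [0.394, -0.919, -0.001], [-0.01, -0.003, -1.0]]
contact_force: [0.7, -0.6, 0.4]
opening: 1.003
wrist white@6
  out [ 93. 404.] [246.2 202.6] [52.9 44.5]
  out [356. 337.] [477.1 -92.1] [40.9 57.9]
  out [345. 320.] [511.2 -60.1] [123.9  93. ]
  hole [325. 303.] [513.4 -26. ] [36.9 37.6]
  out [414. 235.] [628.8 -95.1] [66.4 44. ]
  out [423. 238.] [620.5 -97.5] [99.3 92. ]
  out [280. 177.] [639.7  89.2] [29.8 47.3]
  out [281. 180.] [632.2  86.1] [91.1 91.2]
  hole [281. 184.] [632.9  86.1] [51.1 55.1]
  out [140. 117.] [635.9 250.3] [70.8 33.4]
  out [133. 125.] [619.7 258.8] [91.8 91.6]
  out [367.  14.] [818.6  79.3] [ 31.3 258.3]
blue@130 [([43.3, 135.1], 1839.0, [616.5999755859375, 259.1000061035156], [33.7, 32.2], 108.3)]
weight knob/shoulder @44 [([92.6, 403.8], 870.5, [295.0, 193.10000610351562], [48.6, 40.5], 32.2), ([355.8
[... 2674 characters left out ...]
00610351562], [46.8, 46.3]), ([86.5, 288.2], [-0.0, -99.5], [141.5, 29.4]), ([102.6, 278.5], [32.400001525878906, -82.4000015258789], [40.5, 25.3]), ([347.5, 239.4], [535.7999877929688, -8.5], [34.0, 24.1]), ([362.8, 159.0], [621.7000122070312, 259.79998779296875], [110.3, 102.0]), ([263.0, 156.0], [348.3999938964844, 282.1000061035156], [95.2, 87.2]), ([331.6, 125.6], [555.2999877929688, 401.79998779296875], [177.6, 16.4]), ([277.8, 109.0], [402.6000061035156, 494.8999938964844], [124.0, 86.4]), ([118.9, 13.6], [-275.0, 1296.5999755859375], [398.9, 107.7])]
t 30.6 tcp [0.6252 0.0852 0.2069] yaw 23.23 open 0.997 F [ 0.3  0.2 -0.3]
  shift cm [-12.52   0.48  -0.69] turn [ 0.002 -0.016 -0.004]
```

```bash
python3 - <<'E'
from h import *
d=shot("wrist");g=cv2.cvtColor(d['img'],cv2.COLOR_RGB2GRAY)[120:260,200:360]
c=cv2.HoughCircles(cv2.resize(g,None,fx=4,fy=4,interpolation=cv2.INTER_CUBIC),cv2.HOUGH_GRADIENT,1.5,20,param1=120,param2=50,minRadius=25,maxRadius=140)
for u,v,r in c[0][:8]:
    p=[u/4+200,v/4+120];print(np.round(p,1),"r",r/4,"z.006",toz(d,[p],.006).round(4),"z.044",toz(d,[p],.044).round(4),"z.066",toz(d,[p],.066).round(4))
a=cv2.resize(g[20:110:4,30:130:3],None);print(a) if 0 else None
E
```

```text
[283.4 177.2] r 23.087502 z.006 [[0.6333 0.0843]] z.044 [[0.6397 0.0874]] z.066 [[0.6434 0.0892]]
[281.9 188.1] r 17.875 z.006 [[0.6215 0.081 ]] z.044 [[0.6292 0.0844]] z.066 [[0.6337 0.0865]]
[278.9 179.4] r 25.2625 z.006 [[0.629  0.0878]] z.044 [[0.6359 0.0905]] z.066 [[0.6399 0.0921]]
[284.6 182.4] r 23.087502 z.006 [[0.6284 0.0808]] z.044 [[0.6354 0.0843]] z.066 [[0.6394 0.0863]]
[281.9 171.9] r 18.962502 z.006 [[0.6379 0.0881]] z.044 [[0.6438 0.0908]] z.066 [[0.6473 0.0923]]
[287.2 170.8] r 16.15 z.006 [[0.6413 0.0833]] z.044 [[0.6469 0.0865]] z.066 [[0.6501 0.0884]]
[289.4 186.6] r 25.1875 z.006 [[0.6263 0.074 ]] z.044 [[0.6335 0.0783]] z.066 [[0.6377 0.0808]]
[276.7 174.9] r 18.8125 z.006 [[0.6326 0.092 ]] z.044 [[0.6391 0.0943]] z.066 [[0.6429 0.0956]]Traceback (most recent call last):
  File "<stdin>", line 6, in <module>
cv2.error: OpenCV(4.12.0) /io/opencv/modules/imgproc/src/resize.cpp:4211: error: (-215:Assertion failed) inv_scale_x > 0 in function 'resize'
```

```bash
python3 -c "
from cell import *
print(sign_off(), state()['time_s'])"
```

```text
the job is handed in; nothing more can be done
the job is handed in; nothing more can be done
```

All four things are on their own pads, and the job was handed in at about 31 s, well under the 109 s limit. I moved the bottle, square bottle, cell box and weight in the order asked. Each was lowered until I felt light contact (at most 14 N), then released and the arm lifted clear.

| Item | Last measured against its pad |
|---|---|
| Amber bottle | Cap about 3 mm from the pad centre |
| Square bottle | Cap within about 2–4 mm of the centre; yaw 14.4° against 14.5° |
| Cell box | Released within about 1 mm of the target; yaw about 22.8° against 22.5° |
| Weight | Released within 1 mm of the pad centre; a later circle fit put it about 3 mm off, and the outline leaves about 6 mm |

- **Beaker and dish:** both measured within about 2 mm of where they started. The beaker was partly hidden in the last pictures.
- **Weak checks:** the weight's circle fit was noisy, with several competing circles, so I chose the one matching its known size. That check script then stopped on an error in a leftover line, after printing its results.
- **Not checked by eye:** I had used all 16 picture views before placing the weight, so its placing and the final state rest on measurements alone.

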